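# Load a standard vial into a turbidity meter through its sprung, thumb-latched lid

### The arm

A 6-joint arm with a two-finger parallel gripper is mounted at the origin on the work surface. World frame = base frame: x ahead of the robot, y to its left, z up, the work surface at z = 0. Lengths are in m, angles in rad, forces in N, time in s.
With the tool pointing down it reaches from about 0.35 to 0.85 m from the base axis. Payload 8.1 kg.
Tool frame: the origin (TCP) lies midway between the tips of the shut fingers; the grasp point (between the pads) lies 19 mm behind it; z points along the fingers, y is the direction in which the jaws open and shut (so a half turn about z gives the same grasp; the last joint's range is limited). The gripper opens to 93 mm and grips with 3 to 60 N. Pads are 15 mm wide; open, the fingers measure 128 mm over their backs; the gripper's body (75 mm by 188 mm) begins 65 mm behind the grasp point.
Start: joints at [1.127, 0.13, 1.488, -0, 1.523, -0.085], TCP at [0.211, 0.562, 0.219] pointing down, gripper open.
Joint ranges: [-2.96, 2.96], [-0.89, 2.26], [0.02, 2.5], [-1.34, 4.48], [0, 2.73], [-2.66, 2.66]. Speed limits (rad/s): [2.39, 2.39, 2.79, 3.14, 3.14, 3.14].

### API

Orientations are given as a rotation vector (axis times angle).
In Python, from plant import monitor, eyes, ticket gives the robot as it stands.
- The arm moves only by the tool send_rows, never from a script. Its argument "motion" is a list of rows, each a list of 2 entries, a list of its own where there are three numbers: the shift along the tool's x, y, z in m, then the turn about the tool's z in degrees. In form: [[[dx, dy, dz], twist], ...]. A call has 1 to 12 rows; each row is the pose to reach, as a shift and turn from the pose commanded when the call began, along the tool's axes at that moment; what a row does not reach only later rows make up. A row lasts 1/8 s, in which the tool goes at most 62.5 mm and 10.7 degrees, less where a joint would pass 70% of its speed; a pose out of reach is approached as far as the arm can. A call with a gripper value outside its range is refused whole. "jaw" is the finger opening in m, from 0 to 0.093, set as the call begins (left out, the last holds). The fingers move at their own pace and stop on an object; "squeeze" is the grip in N (left out, the last holds). Time passes only in rows, so rows that repeat a pose let the fingers close. It gives the time, the measured TCP pose, the force and the opening at its end, in the units of the state.
- monitor.read_state(): the state, without advancing time (a new reading comes with each control period).
- eyes.read_camera(name): name is "scene" or "top" or "wrist"; returns the picture (400x640x3 uint8, red, green, blue); there is no depth.
- eyes.camera_model(name): a dict with "mtx" (3x3 intrinsics, pixels), "cam_to_world" (4x4, takes a point from camera to world coordinates); the wrist camera has in their place "mount" (4x4, takes a point from camera to tool coordinates, whose origin is the TCP and whose axes are the flange's). Camera axes: x right, y down, z forward; pixel columns grow to the right and rows downward; lengths in m; the calibration is good to about 2 mm. A picture is of the moment at which its call begins: read the wrist's pose just before it. camera_model takes no time and is no camera call.
- ticket.close_job(): hands the job in, once; it reports no verdict.
The state is a dict: "t": time; "q": joint angles; "dq": joint speeds; "joint_torque": joint torques, N m; "tool_pos": TCP position; "orientation": TCP orientation; "force": force on the tool from outside, world axes, zero at the start; "wrist_torque": the same for the moment, N m; "opening": finger opening in m.
Only numpy, scipy, OpenCV 4.12 (cv2) and the standard library are available. Lean on these libraries where they do the work, as an engineer would, in place of code of your own. Each camera call takes 0.05 s, during which the arm holds its last target.

### The job

Check the turbidity meter with its orange-capped standard: press the thumb button so that the lid springs fully open, put the orange-capped vial into the chamber and press it fully home against its spring. Then push the lid shut until the latch snaps over it, and let go of everything. Work by feel and gently: do not press on the meter, its lid or its button with more than about 25 N, do not force the glass vial, and leave the other two vials and everything else on the bench where they stand.

Things in the scene. Friction and masses are not known exactly. Their poses are not given: they have to be found in the camera images.
- meter: Fixed bench turbidity meter, light grey, dark chamber block, 213 mm long (x), 150 mm wide (y), on screw feet that set its origin 2 to 10 mm above the bench. Its flat deck is 75 mm above its origin. +x points to its rear (hinge side, at x = +88 mm), its front with display and keys is at x = -125 mm, z up. It takes 25 N at most, lid and button included.
- chamber_mouth (a point): Centre of the chamber's mouth, at deck height, 30 mm behind the meter's origin; axes as meter. Round blind well, 25 mm wide, 45 mm deep, 0.5 mm chamfer. A spring plunger in its wall 30 mm down resists the vial's foot: the last 15 mm take a push of 2 to 8 N, and a vial let go earlier stands proud and blocks the lid. A vial fully home has its centre 7.5 mm below this point, its top 30 mm above.
- lid (a joint): Angle of the sprung lid, rad: 0 (within 0.01) latched shut, 1.7 open (just past upright). Unlatched, it springs open in about 1 s. Pushing it shut at its thumb pad takes 2 to 4 N; near 0.065 its lip meets the latch tooth, which gives way near 0.045 at 6 to 9 N; then the soft light seal must be squeezed with 9 to 13 N, just past 0, for the tooth to snap back over the lip. If it has not, the lid springs open.
- lid_hinge (a point): Middle of the lid's hinge axis (along the meter's y), 86 mm behind the meter's origin, 79 mm above it. Shut, the dark hollow lid (3 mm walls) reaches 116 mm forward from here (steel lip: 121 mm), is 100 mm wide, and its flat top is 32.5 mm above this point. Open, its outer top faces the rear. Turns with the lid: x from free edge to hinge, y along the axis, z out of the lid's top.
- lid_press (a point): Centre of the round black rubber thumb pad (28 mm) on the lid's outer top, where a person pushes it shut: 98 mm from the hinge along the lid's -x, 33.5 mm along its +z. Turns with the lid, axes as lid_hinge.
- button (a joint): Angle of the orange thumb-latch rocker, rad: 0 at rest, 0.135 at its hard stop. Sprung: it starts to move at about 2 N on its pad, frees the lid at about 0.09 (3 N, 2.4 mm down) and meets its stop at 3.5 mm down. It also tips for a moment as the lid snaps shut.
- button_top (a point): Centre of the top of the orange thumb pad (33 mm along x, 40 mm wide) in front of the lid, 60 mm ahead of the meter's origin, 81 mm above it, 6 mm proud of the deck; press straight down here. The rocker's upright tooth stands 15 mm higher, 20 mm behind this point; the lid's front wall is 30 mm behind it.
- rack: White plastic rack, fixed, 60 mm (x) by 200 mm (y) by 24 mm high, with three holes 15 mm deep in a row along its y (at -65, 0 and +65 mm), a vial standing in each, in any order. Origin centre of its underside.
- orange_vial_mid (a point): The vial to load, orange screw cap: sealed round glass vial with solid pale standard inside, 24 mm wide, 75 mm tall, 30 to 65 g; this point is its centre, 37.5 mm above its foot (so 46.5 mm above the bench in the rack); z along its axis, upward. The cap is the top 22 mm, 23 mm wide; its foot has a bevel of 0.7 by 1.5 mm.
- blue_vial_mid (a point): Same vial with a blue cap, centre; stays in the rack.
- black_vial_mid (a point): Same vial with a black cap, centre; stays in the rack.
- amber_bottle_mid (a point): Amber laboratory bottle, blue cap, 72 mm wide, 140 mm tall, centre; stays.
- clear_bottle_mid (a point): Clear laboratory bottle, blue cap, 56 mm wide, 105 mm tall, centre; stays.
- beaker_rim (a point): Glass beaker 68 mm wide, 90 mm tall, centre of its mouth; stays.
- tip_box_mid (a point): Pipette-tip box, clear lid, 85 by 120 mm, 66 mm tall, centre; stays.
- vent_filter: White disc filter, 60 mm wide, 38 mm tall, standing on its spigot; origin centre of its underside; stays.

How it is judged:
On the way, in this order (a step that is already met when the one before it is completed fails the run):
1. the button has let the lid spring fully open (value of joint lid above 1.5 rad), for 0.2 s.
2. the orange-capped vial stands fully home in the chamber while the lid is open (z of orange_vial_mid in the frame of chamber_mouth below -0.006 m and horizontal distance between orange_vial_mid and chamber_mouth below 0.003 m and angle between orange_vial_mid's own z axis and vertical below 0.06 rad and value of joint lid above 1.2 rad), for 0.2 s.
3. the lid is pushed shut and latched (z of orange_vial_mid in the frame of chamber_mouth below -0.006 m and horizontal distance between orange_vial_mid and chamber_mouth below 0.003 m and angle between orange_vial_mid's own z axis and vertical below 0.06 rad and value of joint lid below 0.02 rad), for 0.2 s.
At the end, for the whole second after the job is handed in: Orange-capped vial upright (3.4 deg) and home in the chamber (within 1.5 mm of full depth, 3 mm of centre), lid latched (angle below 0.02 rad), button back up (below 0.04 rad), both still; other vials, bottles, beaker, tip box and filter within 20 mm of where they began (all of step 3 and value of joint button below 0.04 rad and velocity of joint each of lid, button below 0.05 rad/s and distance of each of blue_vial_mid, black_vial_mid, amber_bottle_mid, clear_bottle_mid, tip_box_mid, beaker_rim, vent_filter from where it was at the start of the episode below 0.02 m); the robot touches nothing.
It fails at once if the robot presses on the meter, its lid or its button with more than 25 N (contact force between any of the fingers, the arm and meter above 25 N).
It fails at once if the glass vial is forced against the meter with more than 35 N in all (push, walls and spring plunger added up) (contact force between orange_vial and meter above 35 N).
It fails at once if another vial, a bottle, the beaker, the tip box or the filter is shifted more than 20 mm (distance of any of blue_vial_mid, black_vial_mid, amber_bottle_mid, clear_bottle_mid, tip_box_mid, beaker_rim, vent_filter from where it was at the start of the episode above 0.02 m).
It also fails if it takes over 72 s, if anything falls off the work surface, if the arm or the gripper's body presses on something with over 40 N, if the wrist force passes 120 N, or if a joint passes its speed limit or range.

## Working session

There is one attempt and no reset: what is moved stays moved. The work goes in short steps, Python scripts to look and compute and a tool call to move; the robot and the scene stay as the last step left them, time stands still between calls to the robot, and variables do not carry over. Pictures are saved under pics/ and viewed, and the job is handed in when it is done.

Besides the shell and the picture viewer there is one more tool, called after "Request:" by a JSON object that holds its "op" and its "data", one argument or row to a line. send_rows: Moves the arm, as the interface text tells. Its arguments: {"type":"object","properties":{"motion":{"type":"array","items":{"type":"array"}},"jaw":{"type":"number"},"squeeze":{"type":"number"}},"required":["motion"]}

```bash
ls; mkdir -p pics; python3 - <<'E'
from plant import monitor, eyes, ticket
import cv2
s=monitor.read_state()
print(s)
for n in ("scene","top","wrist"):
    im=eyes.read_camera(n); cv2.imwrite(f"pics/{n}0.png",im[:,:,::-1]); print(n,eyes.camera_model(n))
E
```

```text
pics
{'t': 0.0, 'q': array([ 1.12658918e+00,  1.31146953e-01,  1.48925444e+00,  1.70405199e-05,
        1.52301627e+00, -8.53843354e-02]), 'dq': array([ 1.68223795e-03,  1.42297946e-05, -4.18424571e-04, -6.10954488e-04,
       -5.99802573e-04, -1.27632485e-03]), 'joint_torque': array([-7.06784067e-04, -5.59851944e+01, -4.91751087e+01,  7.62934657e-02,
        3.60447506e-02, -2.33657829e-04]), 'tool_pos': array([0.21042383, 0.56128775, 0.21760959]), 'orientation': array([-5.60531542e-01, -3.09067908e+00,  2.75937938e-03]), 'force': array([ 0.2873564 , -0.39012003,  0.81103482]), 'wrist_torque': array([0.02702503, 0.01813901, 0.00047958]), 'opening': 0.09273932908931133}
scene {'mtx': array([[394.95597924,   0.        , 324.12639983],
       [  0.        , 394.95597924, 200.5303641 ],
       [  0.        ,   0.        ,   1.        ]]), 'cam_to_world': array([[ 0.29110944,  0.60974322, -0.73720316,  1.24299662],
       [ 0.95668067, -0.18889504,  0.22154179, -0.20533294],
       [-0.00417042, -0.76976092, -0.63831868,  0.73990147],
       [ 0.        ,  0.        ,  0.        ,  1.   
[... 354 characters left out ...]
75e-03],
       [-2.11271715e-03, -1.40759986e-01, -9.90041496e-01,
         1.48696992e+00],
       [ 0.00000000e+00,  0.00000000e+00,  0.00000000e+00,
         1.00000000e+00]])}
wrist {'mtx': array([[298.98030909,   0.        , 313.80085611],
       [  0.        , 298.98030909, 202.80147717],
       [  0.        ,   0.        ,   1.        ]]), 'mount': array([[-8.05642838e-04, -9.61655127e-01, -2.74260403e-01,
         7.77400983e-02],
       [ 9.99999501e-01, -6.12831568e-04, -7.88702325e-04,
        -3.64774544e-05],
       [ 5.90384202e-04, -2.74260901e-01,  9.61655141e-01,
        -1.66348159e-01],
       [ 0.00000000e+00,  0.00000000e+00,  0.00000000e+00,
         1.00000000e+00]])}
```

View pics/scene0.png

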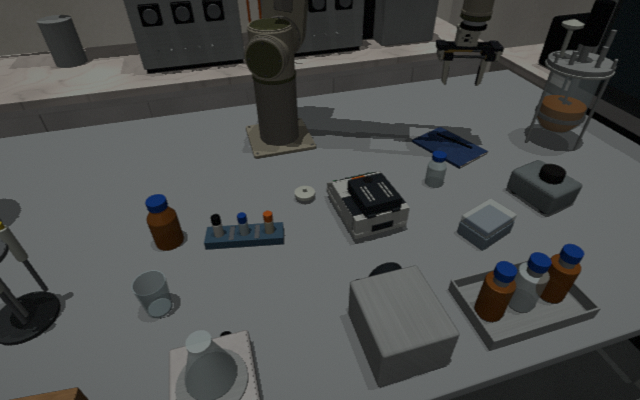

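View pics/top0.png

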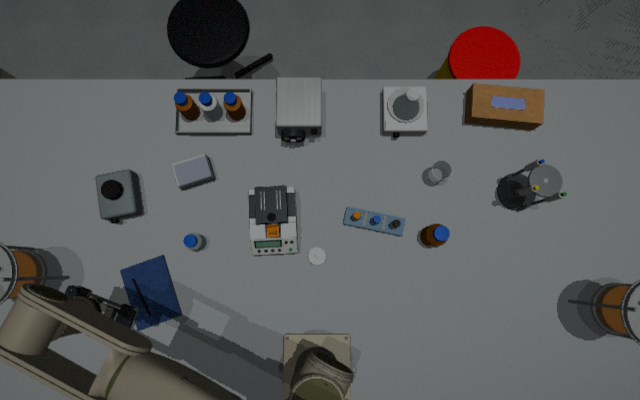

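View pics/wrist0.png

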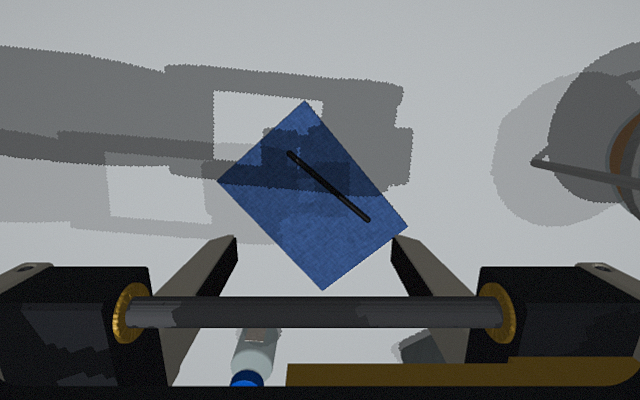

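```bash
python3 - <<'E'
import cv2
im=cv2.imread("pics/top0.png")
cv2.imwrite("pics/top0a.png",cv2.resize(im[175:265,240:340],None,fx=8,fy=6.6666,interpolation=cv2.INTER_CUBIC)[:600])
c=im[180:255,325:425]
cv2.imwrite("pics/top0b.png",cv2.resize(c,None,fx=8,fy=8,interpolation=cv2.INTER_CUBIC))
s=cv2.imread("pics/scene0.png")
cv2.imwrite("pics/sc0a.png",cv2.resize(s[165:245,315:420],None,fx=7,fy=7,interpolation=cv2.INTER_CUBIC))
cv2.imwrite("pics/sc0b.png",cv2.resize(s[200:255,195:295],None,fx=8,fy=8,interpolation=cv2.INTER_CUBIC))
E
```

```text
(no output)
```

View pics/top0a.png

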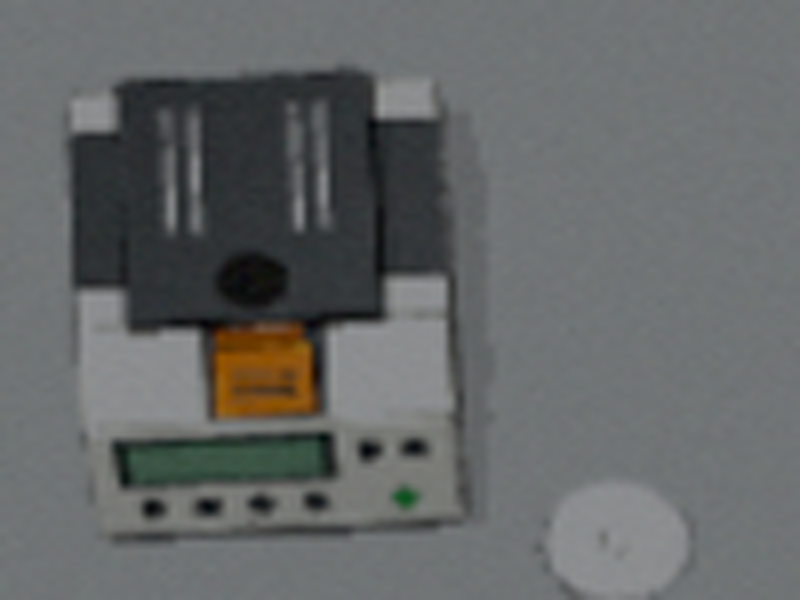

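View pics/top0b.png

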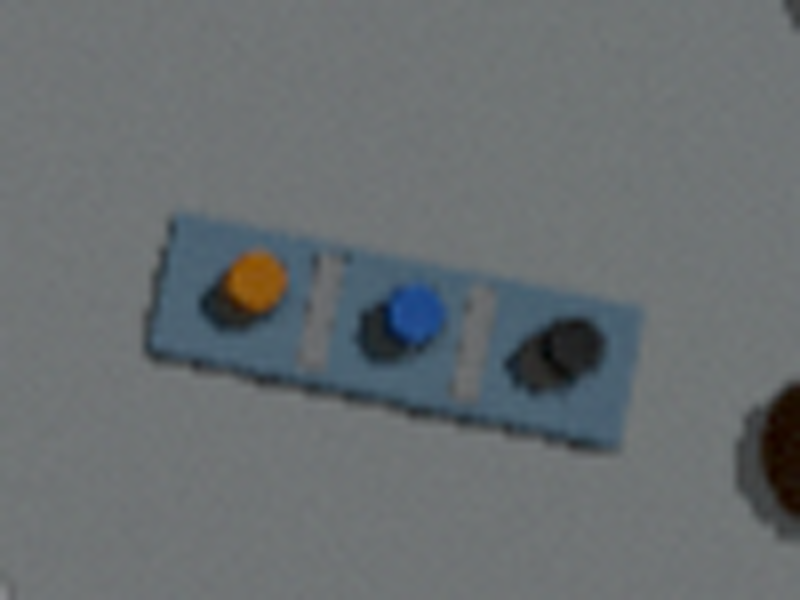

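View pics/sc0a.png

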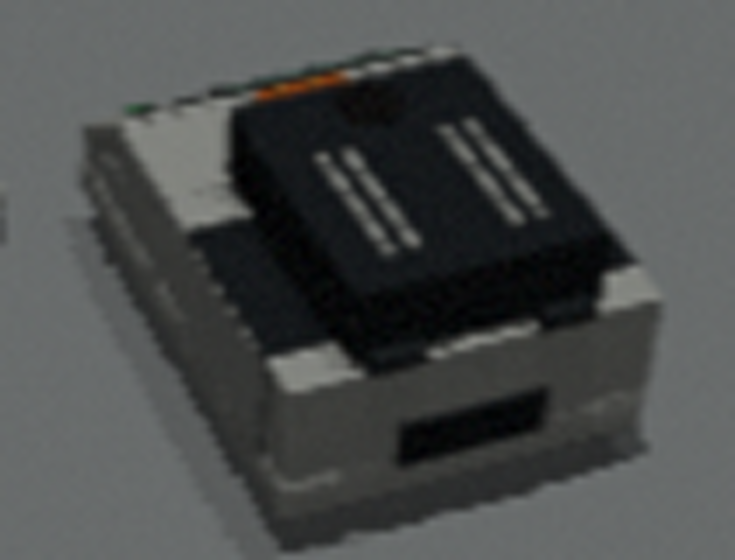

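View pics/sc0b.png

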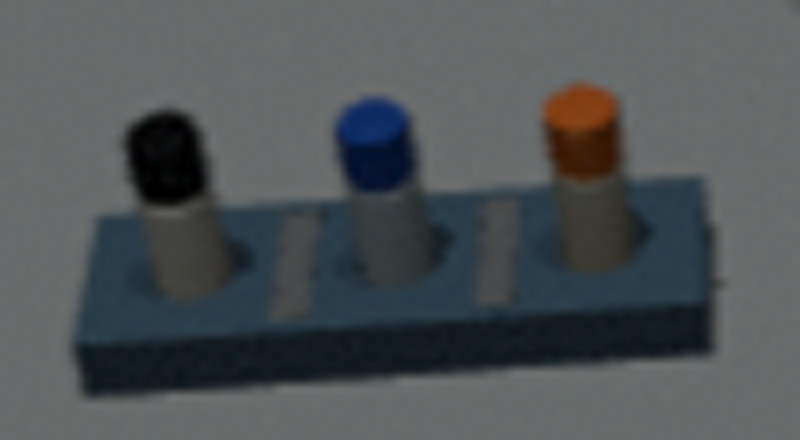

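```bash
cat > h.py <<'E'
import numpy as np, cv2
from scipy.spatial.transform import Rotation as R
from scipy.optimize import least_squares
from plant import monitor, eyes, ticket
def ray(K,T,uv):
    d=T[:3,:3]@np.linalg.solve(K,[uv[0],uv[1],1.]); return T[:3,3],d
def atz(K,T,uv,z):
    o,d=ray(K,T,uv); return o+d*(z-o[2])/d[2]
def proj(K,T,P):
    p=(np.asarray(P)-T[:3,3])@T[:3,:3]; q=p@K.T; return q[:,:2]/q[:,2:]
def cam(n,s=None):
    m=eyes.camera_model(n)
    if n!="wrist": return m["mtx"],m["cam_to_world"]
    T=np.eye(4);T[:3,:3]=R.from_rotvec(s["orientation"]).as_matrix();T[:3,3]=s["tool_pos"]
    return m["mtx"],T@m["mount"]
def totool(s,p):
    return R.from_rotvec(s["orientation"]).as_matrix().T@(np.asarray(p)-s["tool_pos"])
def yaw(s): # world yaw of tool y minus 90deg, deg
    y=R.from_rotvec(s["orientation"]).as_matrix()[:,1]; return np.degrees(np.arctan2(-y[0],y[1]))
def shot(tag):
    s=monitor.read_state(); im=eyes.read_camera("wrist"); cv2.imwrite(f"pics/{tag}.png",im[:,:,::-1])
    np.savez(f"pics/{tag}.npz",orientation=s["orientation"],tool_pos=s["tool_pos"]); return s,im
E
python3 - <<'E'
from h import *
K,T=cam("top")
f=lambda u,v,x0,y0,sx,sy:((u+.5)/sx-.5+x0,(v+.5)/sy-.5+y0)
A=lambda u,v:f(u,v,240,175,8,6.6666)
B=lambda u,v:f(u,v,325,180,8,8)
for n,p in dict(orange=(255,282),blue=(415,313),black=(577,346)).items(): print(n,atz(K,T,B(*p),.084))
# meter fit, z0=.006
pts=[((252,280),(86-98,0,79+33.5)),((72,98),(88,75,75)),((436,80),(88,-75,75)),
 ((265,378),(60-120,0,81)),((380,316),(86-116,-50,111.5)),((130,325),(86-116,50,111.5))]
uv=np.array([A(*a) for a,_ in pts]);P=np.array([b for _,b in pts])/1000.
def res(p):
    c,s_=np.cos(p[2]),np.sin(p[2]); W=np.c_[p[0]+c*P[:,0]-s_*P[:,1],p[1]+s_*P[:,0]+c*P[:,1],P[:,2]+.006]
    return (proj(K,T,W)-uv).ravel()
r=least_squares(res,[.45,.1,0.06]); print(r.x,r.fun.round(2))
x,y,a=r.x
for n,l in dict(mouth=30,button=-60,pad=-12).items(): print(n,x+l*np.cos(a)/1000,y+l*np.sin(a)/1000)
s=monitor.read_state();print(yaw(s),s['t'])
E
```

```text
orange [ 0.48711179 -0.13005528  0.084     ]
blue [ 0.47472748 -0.19409023  0.084     ]
black [ 0.46157348 -0.25873511  0.084     ]
[0.48862609 0.14091294 0.05363773] [ 0.13  0.06 -0.4  -0.67  0.21 -0.32  0.07  1.43  0.33 -0.41 -0.34 -0.13]
mouth 0.5185829423771875 0.14252129730971505
button 0.42871237659628303 0.13769621635494195
pad 0.47664334501276545 0.14026959286415427
-20.556334795033763 0.15
```

```bash
python3 - <<'E'
from h import *
s=monitor.read_state();print(totool(s,[.429,.138,.20]))
E
```

```text
[-0.35326992 -0.3196788   0.01824174]
```

Request:
{"op": "send_rows", "data": {
  "motion": [
    [[-0.044,-0.04,0.002],-3],
    [[-0.088,-0.08,0.004],-6],
    [[-0.132,-0.12,0.006],-9],
    [[-0.176,-0.16,0.009],-12],
    [[-0.22,-0.2,0.011],-15],
    [[-0.264,-0.24,0.013],-18],
    [[-0.309,-0.28,0.015],-21],
    [[-0.353,-0.32,0.018],-23.7],
    [[-0.353,-0.32,0.018],-23.7],
    [[-0.353,-0.32,0.018],-23.7],
    [[-0.353,-0.32,0.018],-23.7]
  ],
  "jaw": 0.0,
  "squeeze": 30
}}

```text
t: 1.52
tool_pos: [0.4283, 0.1395, 0.2006]
orientation: [0.089, -3.14, -0.0]
force: [0.4, 0.1, 1.7]
opening: 0.0004
```

```bash
python3 - <<'E'
from h import *
s,im=shot("w1");print(s['t'],s['tool_pos'],yaw(s),s['force'],s['opening'])
E
```

```text
1.525 [0.42830472 0.13949012 0.20061389] 3.2361461116366157 [0.37575403 0.13511888 1.72454988] 0.00036149685779419434
```

View pics/w1.png

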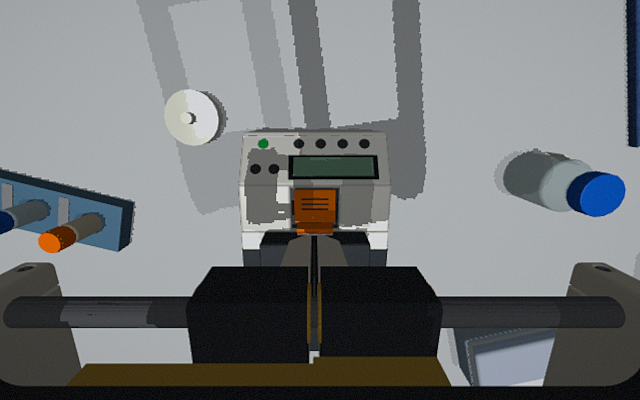

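```bash
python3 - <<'E'
from h import *
im=cv2.imread("pics/w1.png"); cv2.imwrite("pics/w1a.png",cv2.resize(im[120:260,225:405],None,fx=4,fy=4,interpolation=cv2.INTER_CUBIC))
s=np.load("pics/w1.npz");K,T=cam("wrist",s)
a,x,y=.0536,.4886,.1409
P=np.array([[-76.5,-20,81],[-76.5,20,81],[-43.5,20,81],[-43.5,-20,81],[-125,75,60],[-60,0,81]])/1000
W=np.c_[x+np.cos(a)*P[:,0]-np.sin(a)*P[:,1],y+np.sin(a)*P[:,0]+np.cos(a)*P[:,1],P[:,2]+.006]
print(proj(K,T,W))
E
```

```text
[[290.61085078 184.31675625]
 [332.41439694 184.40347185]
 [331.77498211 217.11942804]
 [291.25166391 217.03703493]
 [388.19884172 131.49192462]
 [311.51351129 200.9735662 ]]
```

View pics/w1a.png

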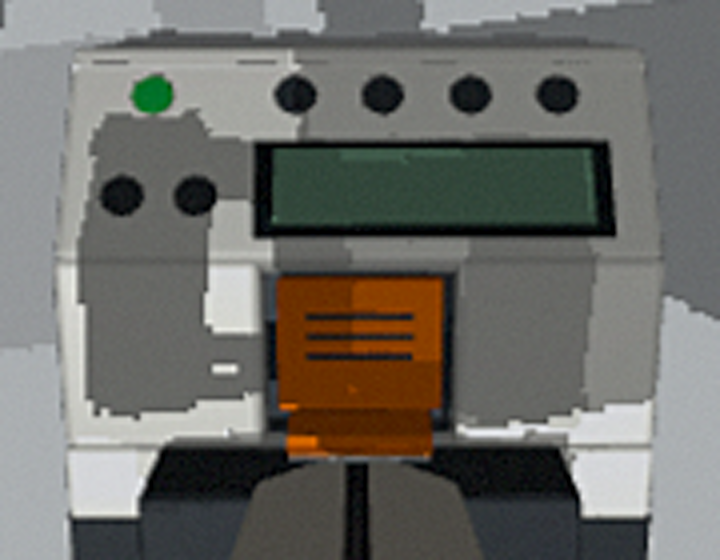

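```bash
python3 - <<'E'
from h import *
s=monitor.read_state();print(s['tool_pos'],totool(s,[.4325,.1412,.10]))
E
```

```text
[0.42830524 0.13956149 0.2006542 ] [-0.00428858  0.0013714   0.10065424]
```

Request:
{"op": "send_rows", "data": {
  "motion": [
    [[-0.004,0.0015,0.045],0],
    [[-0.004,0.0015,0.085],0],
    [[-0.004,0.0015,0.1],0],
    [[-0.004,0.0015,0.1],0],
    [[-0.004,0.0015,0.1],0]
  ]
}}

```text
t: 2.2
tool_pos: [0.4339, 0.1405, 0.1025]
orientation: [-0.087, 3.138, 0.001]
force: [-0.2, 0.0, 0.0]
opening: 0.0006
```

```bash
python3 - <<'E'
from h import *
s,im=shot("w2");print(s['t'],s['tool_pos'],s['force'])
cv2.imwrite("pics/w2a.png",im[100:400,160:480,::-1].repeat(2,0).repeat(2,1))
E
```

```text
2.2 [0.43387666 0.14048793 0.10246581] [-0.24692385  0.00717465  0.01067326]
```

View pics/w2a.png

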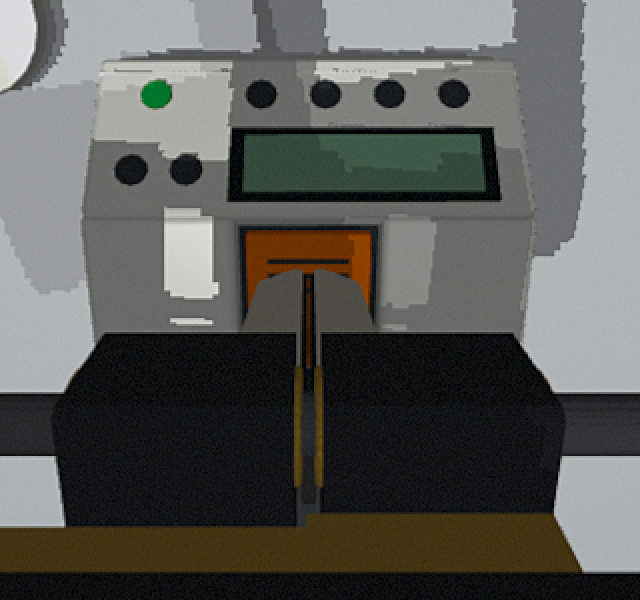

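Request:
{"op": "send_rows", "data": {
  "motion": [
    [[0,0,0.007],0],
    [[0,0,0.01],0],
    [[0,0,0.011],0],
    [[0,0,0.012],0],
    [[0,0,0.012],0]
  ]
}}

```text
t: 2.88
tool_pos: [0.4325, 0.1399, 0.0894]
orientation: [0.086, -3.14, 0.0]
force: [-5.5, -1.4, 8.6]
opening: 0.0005
```

```bash
python3 - <<'E'
from h import *
s,im=shot("w3");print(s['t'],s['tool_pos'],s['force'])
im2=eyes.read_camera("scene")
c=cv2.resize(im2[130:250,300:430,::-1],None,fx=3,fy=3,interpolation=cv2.INTER_CUBIC)
w=cv2.resize(im[120:320,220:420,::-1],(360,360)); cv2.imwrite("pics/w3a.png",np.hstack([c,w]))
print(monitor.read_state()['force'])
E
```

```text
2.875 [0.43251103 0.13986178 0.08935899] [-5.49863125 -1.43842633  8.63728188]
[-5.5226523  -0.61460005  9.21043942]
```

View pics/w3a.png

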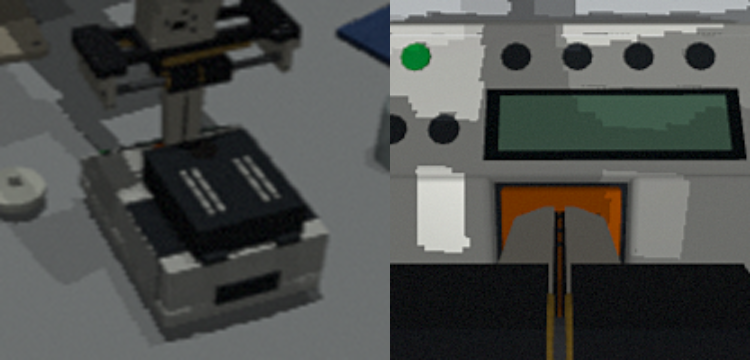

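Request:
{"op": "send_rows", "data": {
  "motion": [
    [[0,0,-0.003],0],
    [[0.002,0,-0.006],0],
    [[0.004,0,-0.006],0],
    [[0.004,0,-0.006],0],
    [[0.004,0,-0.006],0]
  ]
}}

```text
t: 3.6
tool_pos: [0.4286, 0.1397, 0.0945]
orientation: [0.086, -3.14, 0.0]
force: [-0.3, 0.7, 0.2]
opening: 0.0003
```

Request:
{"op": "send_rows", "data": {
  "motion": [
    [[0,0,0.002],0],
    [[0,0,0.003],0],
    [[0,0,0.003],0]
  ]
}}

```text
t: 3.98
tool_pos: [0.4286, 0.1397, 0.0914]
orientation: [0.086, -3.14, 0.0]
force: [0.2, 0.5, -0.4]
opening: 0.0005
```

Request:
{"op": "send_rows", "data": {
  "motion": [
    [[0,0,0.001],0],
    [[0,0,0.002],0],
    [[0,0,0.002],0]
  ]
}}

```text
t: 4.35
tool_pos: [0.4288, 0.1397, 0.0897]
orientation: [-0.086, 3.14, -0.0]
force: [-0.2, -0.6, -0.3]
opening: 0.0004
```

Request:
{"op": "send_rows", "data": {
  "motion": [
    [[0,0,0.001],0],
    [[0,0,0.001],0]
  ]
}}

```text
t: 4.6
tool_pos: [0.4287, 0.1397, 0.0891]
orientation: [0.086, -3.14, 0.0]
force: [-3.6, -0.4, 5.9]
opening: 0.0006
```

Request:
{"op": "send_rows", "data": {
  "motion": [
    [[0,0,0.0005],0],
    [[0,0,0.001],0],
    [[0,0,0.001],0]
  ]
}}

```text
t: 4.97
tool_pos: [0.4285, 0.1397, 0.0882]
orientation: [0.086, -3.14, 0.0]
force: [-4.6, -0.6, 7.1]
opening: 0.0007
```

Request:
{"op": "send_rows", "data": {
  "motion": [
    [[0.0005,0,0.0005],0],
    [[0.0005,0,0.001],0]
  ]
}}

```text
t: 5.22
tool_pos: [0.4282, 0.1397, 0.087]
orientation: [0.086, -3.14, -0.0]
force: [-3.2, 0.1, 5.8]
opening: 0.0002
```

Request:
{"op": "send_rows", "data": {
  "motion": [
    [[0,0,0.0007],0],
    [[0,0,0.001],0],
    [[0,0,0.001],0]
  ]
}}

```text
t: 5.6
tool_pos: [0.4281, 0.1398, 0.0864]
orientation: [0.086, -3.14, -0.0]
force: [-6.4, -1.3, 12.2]
opening: 0.0001
```

```bash
python3 - <<'E'
from h import *
s,im=shot("w4");print(s['t'],s['tool_pos'],s['force'])
im2=eyes.read_camera("scene")
c=cv2.resize(im2[130:250,300:430,::-1],None,fx=3,fy=3,interpolation=cv2.INTER_CUBIC)
w=cv2.resize(im[120:320,220:420,::-1],(360,360)); cv2.imwrite("pics/w4a.png",np.hstack([c,w]))
print(monitor.read_state()['force'])
E
```

```text
5.6 [0.42811575 0.1397525  0.08638803] [-6.41254957 -1.25976853 12.21540099]
[-6.86564786 -1.52630892 11.38989261]
```

View pics/w4a.png

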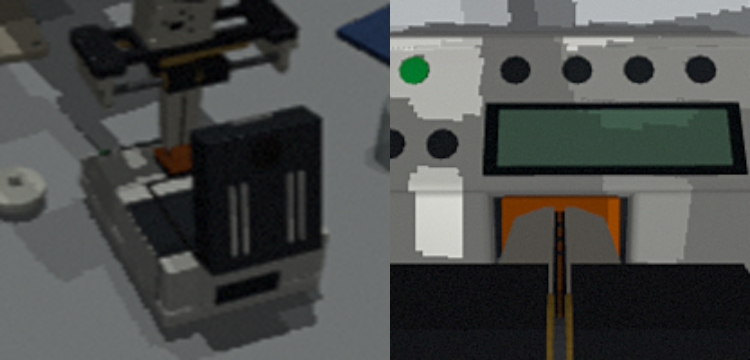

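Request:
{"op": "send_rows", "data": {
  "motion": [
    [[0,0,-0.03],0],
    [[0,0,-0.08],0],
    [[-0.02,0.001,-0.135],0],
    [[-0.06,0.003,-0.155],0],
    [[-0.085,0.004,-0.155],0],
    [[-0.085,0.004,-0.155],0],
    [[-0.085,0.004,-0.155],0],
    [[-0.085,0.004,-0.155],0]
  ]
}}

```text
t: 6.7
tool_pos: [0.512, 0.1483, 0.2403]
orientation: [0.086, -3.14, 0.0]
force: [1.3, 1.5, -0.4]
opening: 0.0003
```

```bash
python3 - <<'E'
from h import *
s,im=shot("w5");print(s['t'],s['tool_pos'],s['force'],yaw(s))
cv2.imwrite("pics/w5a.png",cv2.resize(im[120:270,220:420,::-1],None,fx=4,fy=4,interpolation=cv2.INTER_CUBIC))
E
```

```text
6.7 [0.51202246 0.14832752 0.24025353] [ 1.29026254  1.46860513 -0.38647886] 3.1549303934210644
```

View pics/w5a.png

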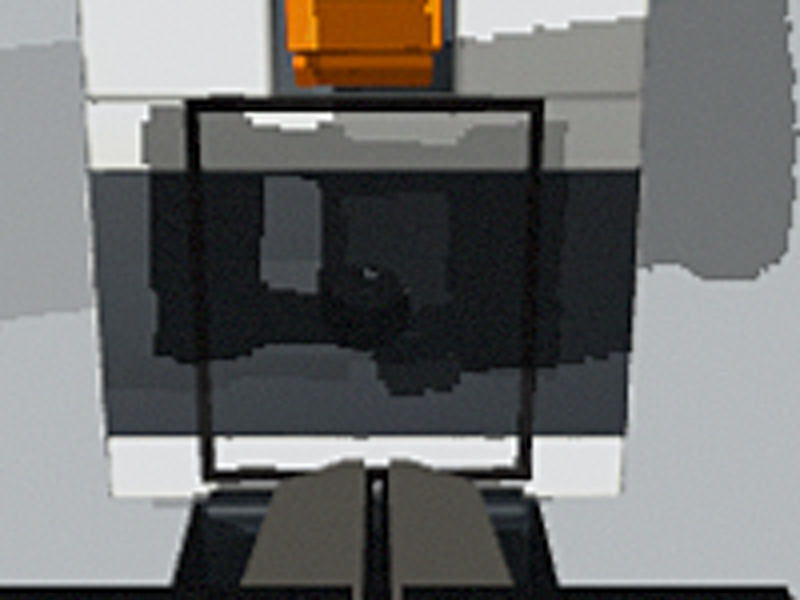

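```bash
python3 - <<'E'
from h import *
im=cv2.imread("pics/w5.png")[180:225,285:345]
g=np.clip((im.astype(float)/90)**.6*255,0,255).astype(np.uint8)
cv2.imwrite("pics/w5b.png",cv2.resize(g,None,fx=12,fy=12,interpolation=cv2.INTER_CUBIC))
E
```

```text
(no output)
```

View pics/w5b.png

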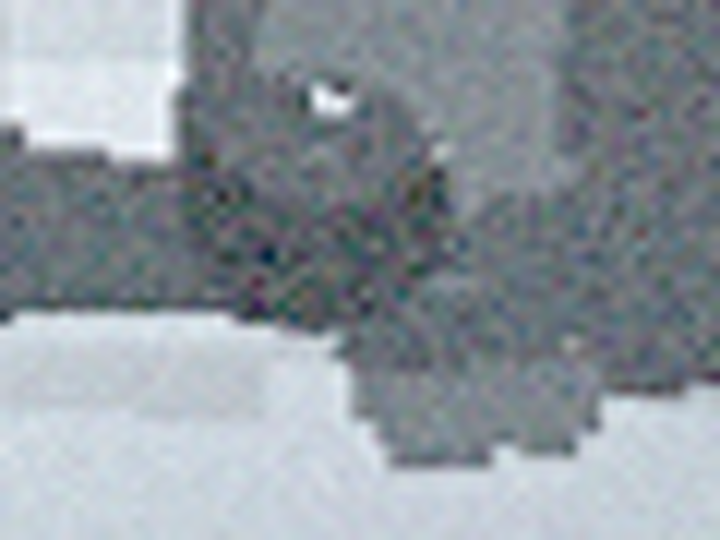

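```bash
python3 - <<'E'
from h import *
im=cv2.imread("pics/w5.png"); cv2.imwrite("pics/w5c.png",cv2.resize(im[50:200,225:405],None,fx=4,fy=4,interpolation=cv2.INTER_CUBIC))
E
```

```text
(no output)
```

View pics/w5c.png

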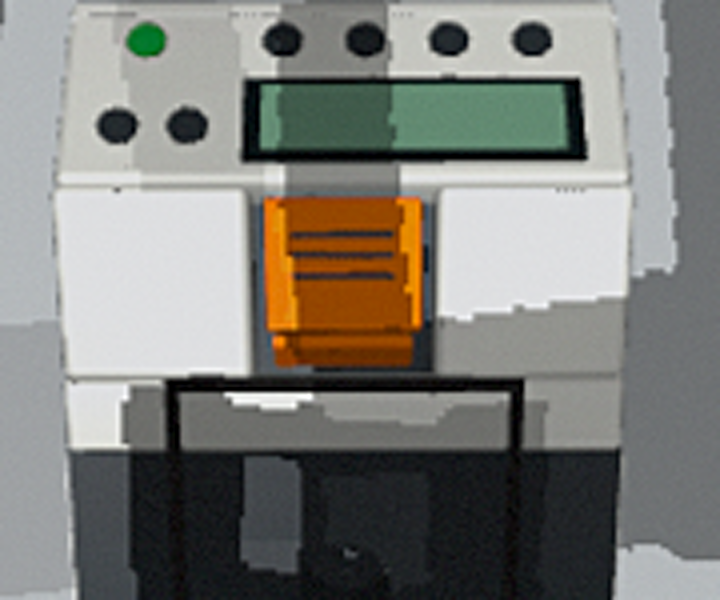

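```bash
cat > fit.py <<'E'
from h import *
obs=[]
def add(tag,x0,y0,sc,l):
    s=np.load(f"pics/{tag}.npz");K,T=cam("wrist",s)
    for (u,v),P in l: obs.append((K,T,np.array([(u+.5)/sc-.5+x0,(v+.5)/sc-.5+y0]),np.array(P)/1000.))
btn=lambda a,b,c,d:[(a,(-76.5,-20,81)),(b,(-76.5,20,81)),(c,(-43.5,-20,81)),(d,(-43.5,20,81))]
add("w1",225,120,4,btn((277,277),(443,278),(279,406),(441,406)))
add("w5",225,50,4,btn((264,198),(421,198),(267,330),(420,330)))
add("w5",220,120,4,[((109,494),(88,-75,75)),((622,494),(88,75,75))])
def W(p,P):
    c,s=np.cos(p[2]),np.sin(p[2]); return np.array([p[0]+c*P[0]-s*P[1],p[1]+s*P[0]+c*P[1],P[2]+p[3]])
def res(p): return np.concatenate([proj(K,T,W(p,P)[None])[0]-uv for K,T,uv,P in obs])
if __name__=="__main__":
    r=least_squares(res,[.49,.14,.05,.008]);print(r.x,r.fun.reshape(-1,2).round(1).tolist())
    r=least_squares(lambda p:res([*p,.0085]),[.49,.14,.05]);p=[*r.x,.0085];print(p,r.fun.reshape(-1,2).round(1).tolist())
    s=np.load("pics/w5.npz");K,T=cam("wrist",s)
    print("mouth model",W(p,np.array([.03,0,.075])),"circle",atz(K,T,(311,196.6),.0835), proj(K,T,W(p,np.array([.03,0,.075]))[None]))
E
python3 fit.py
```

```text
[0.49276907 0.14417918 0.05496515 0.00290559] [[0.1, -0.8], [-0.2, -1.1], [0.2, -0.9], [-0.4, -0.9], [0.2, -0.0], [0.1, -0.1], [0.1, 0.1], [-0.1, 0.1], [1.2, 2.2], [-1.2, 2.2]]
[np.float64(0.49180624621120794), np.float64(0.1441614037398341), np.float64(0.055130585613334476), 0.0085] [[-0.3, -0.5], [0.2, -0.7], [-0.2, 0.0], [0.1, 0.0], [-0.2, -1.4], [0.4, -1.4], [-0.3, -0.6], [0.2, -0.6], [0.1, 3.4], [-0.2, 3.3]]
mouth model [0.52176067 0.14581448 0.0835    ] circle [0.51928335 0.14591614 0.0835    ] [[310.7949381  198.73351236]]
```

Request:
{"op": "send_rows", "data": {
  "motion": [
    [[0,0,0.04],0],
    [[0.002,0,0.07],0],
    [[0.002,0,0.09],0],
    [[0.002,0,0.09],0],
    [[0.002,0,0.09],0],
    [[0.002,0,0.09],0]
  ]
}}

```text
t: 7.5
tool_pos: [0.512, 0.1484, 0.1523]
orientation: [-0.086, 3.138, 0.001]
force: [0.2, 0.4, 0.6]
opening: 0.0009
```

```bash
python3 - <<'E'
from h import *
s,im=shot("w6");print(s['t'],s['tool_pos'],s['force'],yaw(s))
K,T=cam("wrist",s); print(proj(K,T,np.array([[.5205,.1458,.0835]])))
c=im[120:250,225:405,::-1]
g=np.clip((c.astype(float)/140)**.6*255,0,255).astype(np.uint8)
cv2.imwrite("pics/w6a.png",cv2.resize(g,None,fx=4.4,fy=4.4,interpolation=cv2.INTER_CUBIC))
E
```

```text
7.5 [0.51195566 0.14844687 0.15229794] [0.23080259 0.42828255 0.59343241] 3.1435571243558345
[[309.59505374 224.48031186]]
```

View pics/w6a.png

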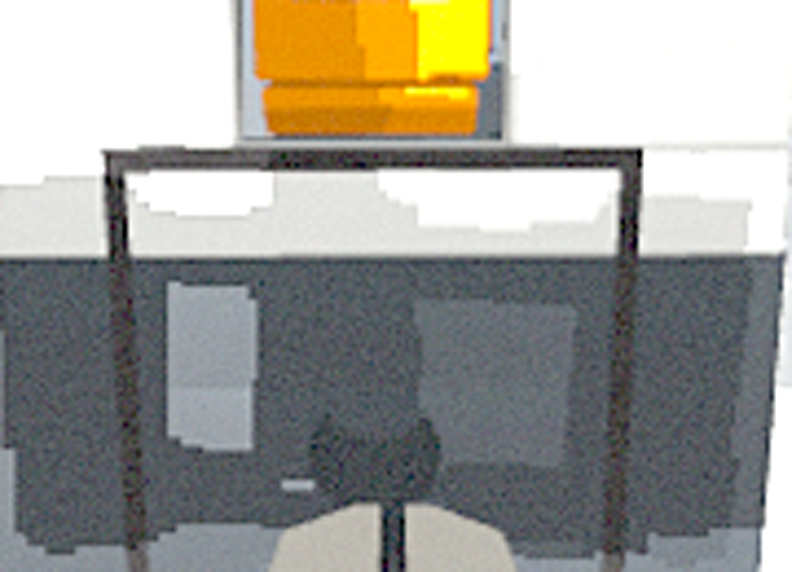

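```bash
python3 - <<'E'
from h import *
s=np.load("pics/w6.npz");K,T=cam("wrist",s)
im=cv2.imread("pics/w6.png")
im=cv2.GaussianBlur(im,(0,0),1.0)
c=im[195:245,275:345]
g=np.clip((c.astype(float)/60)*255,0,255).astype(np.uint8)
g=cv2.resize(g,None,fx=11,fy=11,interpolation=cv2.INTER_CUBIC)
h=g.copy()
t=np.linspace(0,2*np.pi,60)
for x,col in ((.5175,(0,0,255)),(.5205,(0,255,0))):
    P=np.c_[x+.0125*np.cos(t),.1458+.0125*np.sin(t),0*t+.0835]
    q=((proj(K,T,P)-[275,195]+.5)*11-.5).astype(int); cv2.polylines(h,[q],True,col,1)
cv2.imwrite("pics/w6b.png",h); cv2.imwrite("pics/w6c.png",g)
E
```

```text
(no output)
```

View pics/w6b.png

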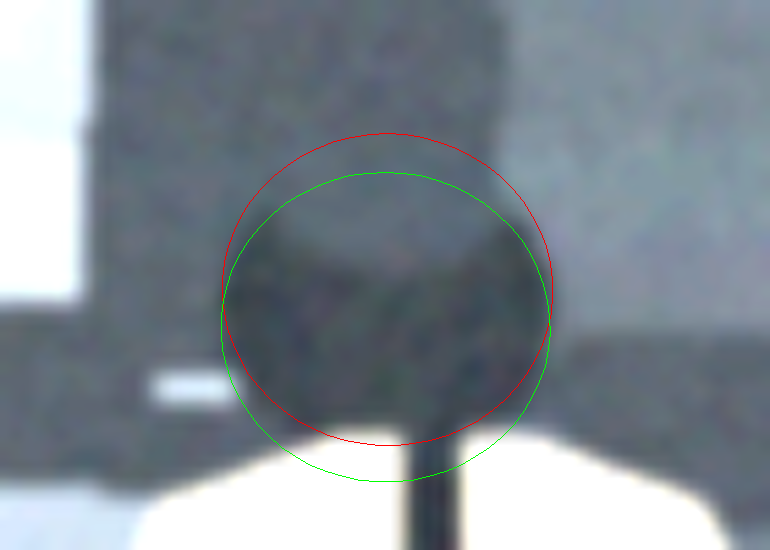

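View pics/w6c.png

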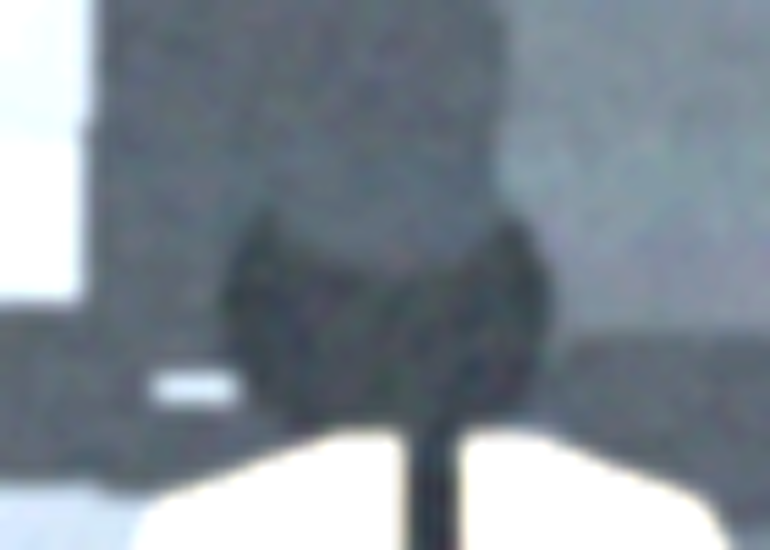

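```bash
python3 - <<'E'
from h import *
s=np.load("pics/w6.npz");K,T=cam("wrist",s)
M=eyes.camera_model("wrist")["mount"]
print(proj(K,M,np.array([[0,0,0],[.0075,0,0],[.0075,0,-.019],[0,0,-.019]])))
s=monitor.read_state(); print(totool(s,[.487,-.130,.24]))
E
```

```text
[[313.10855961 250.75121306]
 [313.09055121 239.26717493]
 [312.99223574 253.08108288]
 [313.01350292 265.6784291 ]]
[ 0.03983207 -0.27660802 -0.0881111 ]
```

Request:
{"op": "send_rows", "data": {
  "motion": [
    [[0.005,-0.005,-0.04],0],
    [[0.012,-0.05,-0.08],0],
    [[0.018,-0.1,-0.085],0],
    [[0.025,-0.15,-0.08],0],
    [[0.032,-0.2,-0.07],0],
    [[0.037,-0.25,-0.06],0],
    [[0.04,-0.277,-0.05],0],
    [[0.04,-0.277,-0.05],0],
    [[0.04,-0.277,-0.05],0],
    [[0.04,-0.277,-0.05],0],
    [[0.04,-0.277,-0.05],0]
  ],
  "jaw": 0.045
}}

```text
t: 8.93
tool_pos: [0.4865, -0.1297, 0.2011]
orientation: [-0.088, 3.14, -0.0]
force: [-0.2, -0.5, -0.4]
opening: 0.0451
```

```bash
python3 - <<'E'
from h import *
s,im=shot("w7");print(s['t'],s['tool_pos'],s['force'],yaw(s),s['opening'])
K,T=cam("wrist",s); print(proj(K,T,np.array([[.487,-.130,.084]])))
c=im[130:270,225:405,::-1]
cv2.imwrite("pics/w7a.png",cv2.resize(c,None,fx=4,fy=4,interpolation=cv2.INTER_CUBIC))
E
```

```text
8.925 [ 0.48653542 -0.1297313   0.20112048] [-0.19164233 -0.48387851 -0.39491395] 3.2236320588763734 0.04508906038833858
[[313.16017299 200.07636199]]
```

View pics/w7a.png

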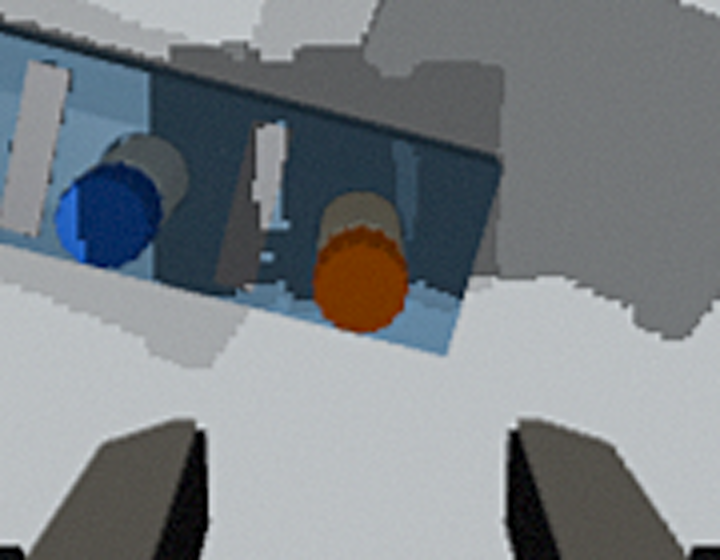

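```bash
python3 - <<'E'
from h import *
s=monitor.read_state(); print(s['tool_pos'],totool(s,[.4875,-.1288,.064]))
E
```

```text
[ 0.48643268 -0.12984992  0.20097257] [-0.00105653  0.00101583  0.13697291]
```

Request:
{"op": "send_rows", "data": {
  "motion": [
    [[-0.001,0.001,0.05],0],
    [[-0.001,0.001,0.1],0],
    [[-0.001,0.001,0.13],0],
    [[-0.001,0.001,0.137],0],
    [[-0.001,0.001,0.137],0],
    [[-0.001,0.001,0.137],0],
    [[-0.001,0.001,0.137],0]
  ]
}}

```text
t: 9.85
tool_pos: [0.4882, -0.1299, 0.0652]
orientation: [-0.086, 3.138, -0.002]
force: [0.8, -0.9, -0.4]
opening: 0.0448
```

```bash
python3 - <<'E'
from h import *
s,im=shot("w8");print(s['t'],s['tool_pos'],s['force'])
c=im[180:400,160:460,::-1]
cv2.imwrite("pics/w8a.png",cv2.resize(c,None,fx=2.6,fy=2.6,interpolation=cv2.INTER_CUBIC))
E
```

```text
9.85 [ 0.48821829 -0.12989824  0.06521523] [ 0.78837382 -0.89249963 -0.37821285]
```

View pics/w8a.png

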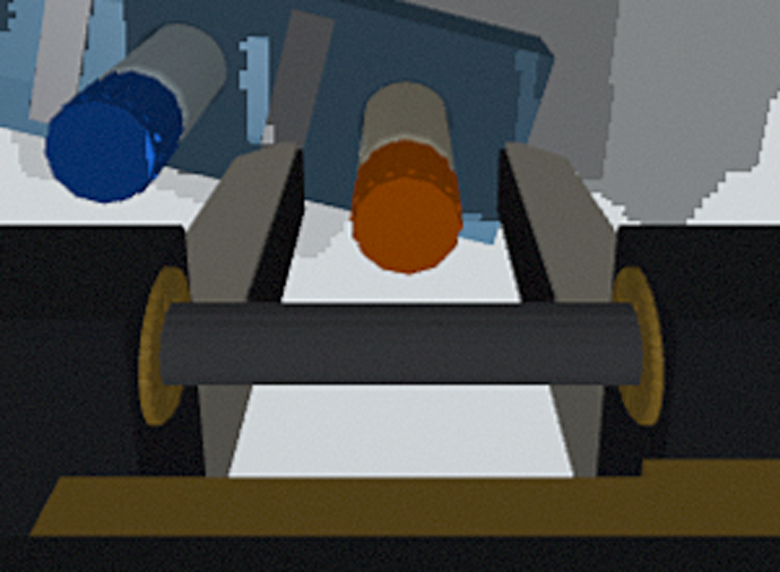

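Request:
{"op": "send_rows", "data": {
  "motion": [
    [[0,0.0012,0],0],
    [[0,0.0012,0],0],
    [[0,0.0012,0],0],
    [[0,0.0012,0],0],
    [[0,0.0012,0],0],
    [[0,0.0012,0],0]
  ],
  "jaw": 0.0,
  "squeeze": 25
}}

```text
t: 10.65
tool_pos: [0.487, -0.1283, 0.0637]
orientation: [-0.086, 3.14, -0.0]
force: [-0.5, 0.9, 1.1]
opening: 0.0229
```

```bash
python3 - <<'E'
from h import *
s,im=shot("w9");print(s['t'],s['tool_pos'],s['force'],s['opening'])
c=im[180:400,160:460,::-1]
cv2.imwrite("pics/w9a.png",cv2.resize(c,None,fx=2.6,fy=2.6,interpolation=cv2.INTER_CUBIC))
E
```

```text
10.65 [ 0.48704823 -0.12830111  0.06366602] [-0.54131065  0.9237943   1.07395705] 0.02292263619215145
```

View pics/w9a.png

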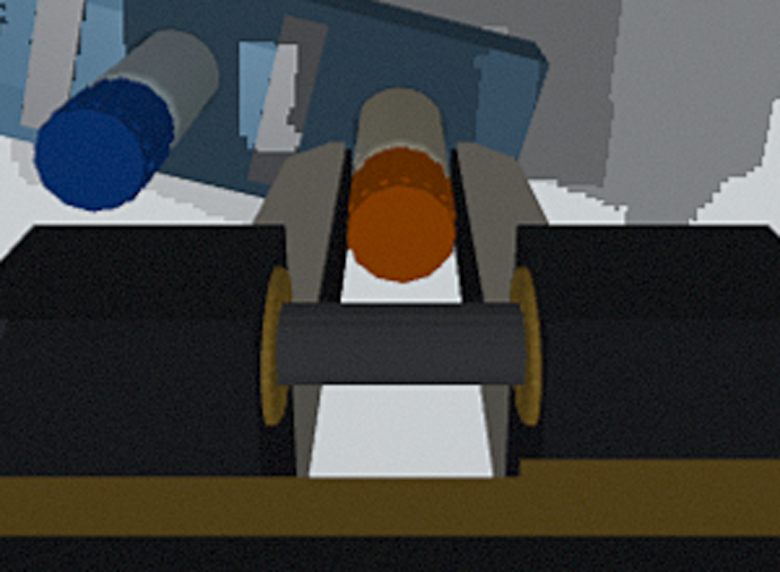

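```bash
python3 - <<'E'
from h import *
s=monitor.read_state(); print(s['tool_pos'],totool(s,[.5183,.1458,.165]))
E
```

```text
[ 0.48702824 -0.1282616   0.06364348] [-0.04624161  0.27194319 -0.10133824]
```

Request:
{"op": "send_rows", "data": {
  "motion": [
    [[0,0,-0.02],0],
    [[0,0,-0.06],0],
    [[0,0.02,-0.1],0],
    [[-0.01,0.06,-0.115],0],
    [[-0.018,0.11,-0.115],0],
    [[-0.026,0.16,-0.115],0],
    [[-0.034,0.21,-0.115],0],
    [[-0.042,0.25,-0.11],0],
    [[-0.046,0.272,-0.101],0],
    [[-0.046,0.272,-0.101],0],
    [[-0.046,0.272,-0.101],0],
    [[-0.046,0.272,-0.101],0]
  ]
}}

```text
t: 12.2
tool_pos: [0.5183, 0.1449, 0.165]
orientation: [-0.084, 3.14, -0.0]
force: [-0.4, -0.5, -0.2]
opening: 0.023
```

```bash
python3 - <<'E'
from h import *
s,im=shot("w10");print(s['t'],s['tool_pos'],s['force'],s['opening'],yaw(s))
c=im[120:320,210:420,::-1]
cv2.imwrite("pics/w10a.png",cv2.resize(np.clip((c/160.)**.7*255,0,255).astype(np.uint8),None,fx=3,fy=3,interpolation=cv2.INTER_CUBIC))
im2=eyes.read_camera("scene"); cv2.imwrite("pics/s10.png",cv2.resize(im2[100:250,290:440,::-1],None,fx=4,fy=4,interpolation=cv2.INTER_CUBIC))
E
```

```text
12.2 [0.51829899 0.14486671 0.16503983] [-0.40165532 -0.52770484 -0.22323317] 0.022973382670741706 3.0737980386156485
```

View pics/w10a.png

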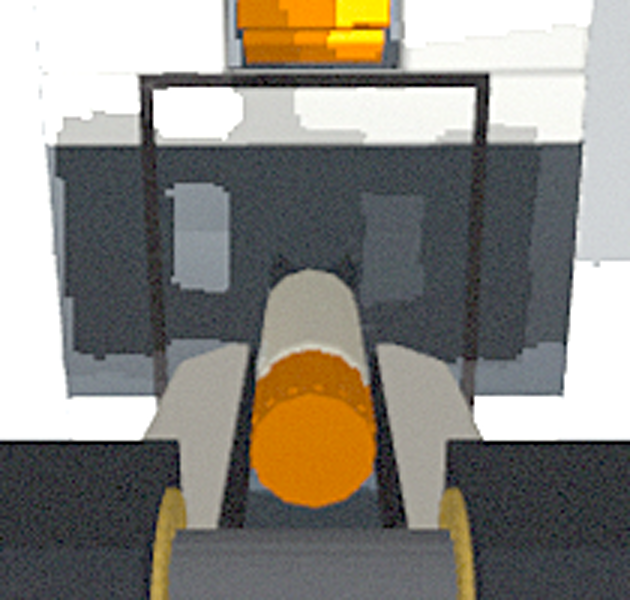

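View pics/s10.png

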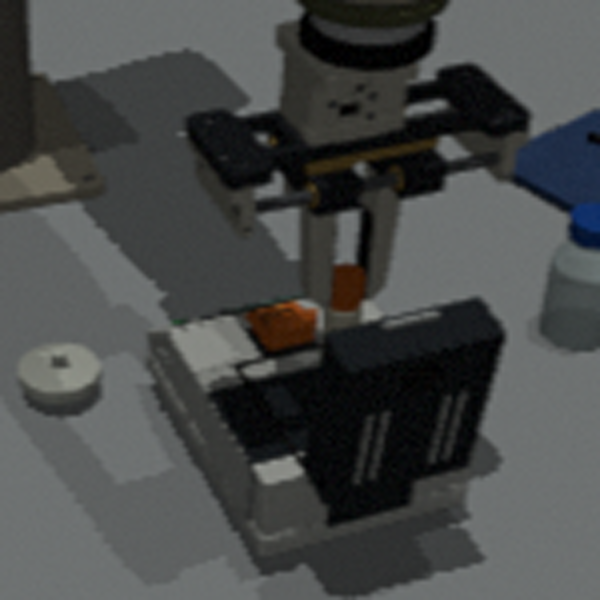

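```bash
python3 - <<'E'
from h import *
s=np.load("pics/w10.npz");K,T=cam("wrist",s)
for u,v in((312,269),):
  print(atz(K,T,(210+u/3-.33,120+v/3-.33),.110)+[.012,0,0])
# well overlay
im=cv2.imread("pics/w10.png")
c=cv2.GaussianBlur(im,(0,0),.7)[190:225,280:350]
g=cv2.resize(np.clip(c/70.*255,0,255).astype(np.uint8),None,fx=11,fy=11,interpolation=cv2.INTER_CUBIC)
t=np.linspace(0,2*np.pi,80)
for x,col in ((.5175,(0,0,255)),(.520,(0,255,0))):
    P=np.c_[x+.0125*np.cos(t),.1458+.0125*np.sin(t),0*t+.0835]
    q=((proj(K,T,P)-[280,190]+.5)*11-.5).astype(int); cv2.polylines(g,[q],True,col,1)
cv2.imwrite("pics/w10b.png",g)
E
```

```text
[0.52104606 0.14465683 0.11      ]
```

View pics/w10b.png

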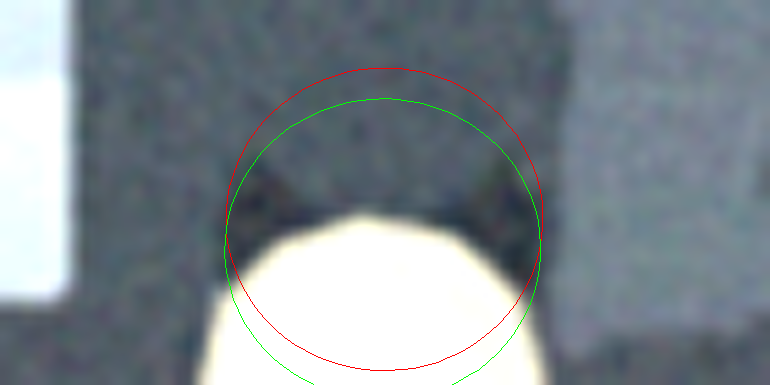

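Request:
{"op": "send_rows", "data": {
  "motion": [
    [[0.002,0.001,0.01],0],
    [[0.002,0.001,0.02],0],
    [[0.002,0.001,0.022],0],
    [[0.002,0.001,0.022],0],
    [[0.002,0.001,0.022],0]
  ]
}}

```text
t: 12.92
tool_pos: [0.5162, 0.1468, 0.1429]
orientation: [-0.086, 3.14, 0.0]
force: [0.5, -0.4, -1.3]
opening: 0.0227
```

```bash
python3 - <<'E'
from h import *
s,im=shot("w11");print(s['t'],s['tool_pos'],s['force'],s['opening'])
K,T=cam("wrist",s)
c=cv2.GaussianBlur(im[:,:,::-1],(0,0),.6)[195:240,275:350]
g=cv2.resize(np.clip(c/70.*255,0,255).astype(np.uint8),None,fx=10,fy=10,interpolation=cv2.INTER_CUBIC)
t=np.linspace(0,2*np.pi,80)
for x,col in ((.5175,(0,0,255)),(.520,(0,255,0))):
    P=np.c_[x+.0125*np.cos(t),.1458+.0125*np.sin(t),0*t+.0835]
    q=((proj(K,T,P)-[275,195]+.5)*10-.5).astype(int); cv2.polylines(g,[q],True,col,1)
cv2.imwrite("pics/w11b.png",g)
cv2.imwrite("pics/w11c.png",cv2.resize(im[180:330,250:380,::-1],None,fx=4,fy=4,interpolation=cv2.INTER_CUBIC))
E
```

```text
12.925 [0.51620013 0.1467998  0.14290109] [ 0.47271023 -0.42856483 -1.26864325] 0.022684050544900407
```

View pics/w11b.png

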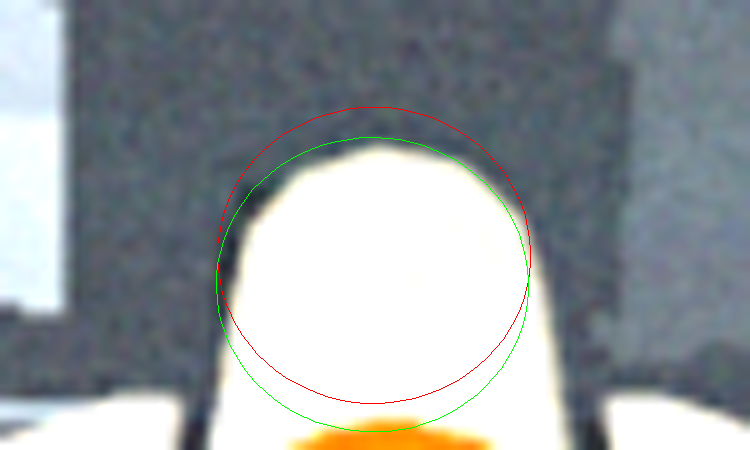

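View pics/w11c.png

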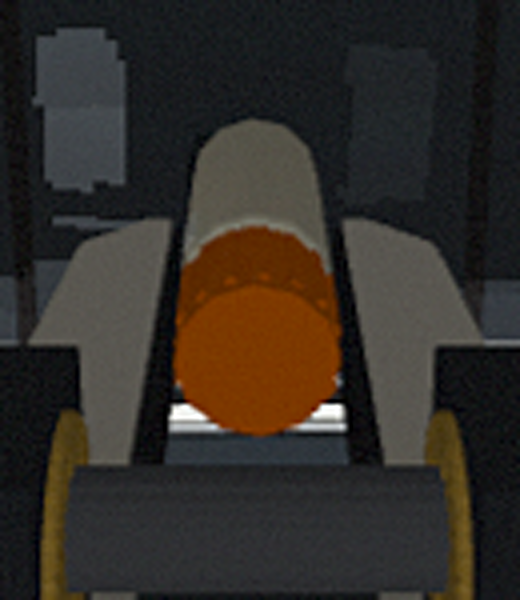

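```bash
python3 - <<'E'
from h import *
s=np.load("pics/w11.npz");K,T=cam("wrist",s)
print(atz(K,T,(386/10+274.55,147/10+194.55),.0879)+[.0113,0,0])
E
```

```text
[0.51818039 0.14618695 0.0879    ]
```

Request:
{"op": "send_rows", "data": {
  "motion": [
    [[0,-0.0008,0.002],0],
    [[0,-0.0008,0.0035],0],
    [[0,-0.0008,0.005],0],
    [[0,-0.0008,0.0055],0]
  ]
}}

```text
t: 13.48
tool_pos: [0.5161, 0.1459, 0.1371]
orientation: [-0.086, 3.14, -0.0]
force: [0.3, -0.1, 0.2]
opening: 0.0226
```

Request:
{"op": "send_rows", "data": {
  "motion": [
    [[0,0,0.001],0],
    [[0,0,0.002],0],
    [[0,0,0.002],0]
  ]
}}

```text
t: 13.85
tool_pos: [0.5161, 0.1459, 0.1351]
orientation: [-0.086, 3.14, -0.0]
force: [2.3, -0.2, -0.2]
opening: 0.0225
```

Request:
{"op": "send_rows", "data": {
  "motion": [
    [[-0.0006,0,0.001],0],
    [[-0.0006,0,0.003],0],
    [[-0.0006,0,0.005],0],
    [[-0.0006,0,0.005],0]
  ]
}}

```text
t: 14.35
tool_pos: [0.5164, 0.1459, 0.1298]
orientation: [0.086, -3.14, 0.0]
force: [0.3, -0.7, -1.0]
opening: 0.0226
```

In the well; continuing down toward the plunger (home TCP z ≈ 0.0935).

Request:
{"op": "send_rows", "data": {
  "motion": [
    [[0,0,0.004],0],
    [[0,0,0.008],0],
    [[0,0,0.012],0],
    [[0,0,0.015],0],
    [[0,0,0.015],0]
  ]
}}

```text
t: 14.98
tool_pos: [0.5165, 0.1459, 0.1148]
orientation: [0.086, -3.14, 0.0]
force: [1.5, 0.3, -1.0]
opening: 0.0227
```

Request:
{"op": "send_rows", "data": {
  "motion": [
    [[0,0,0.003],0],
    [[0,0,0.006],0],
    [[0,0,0.008],0],
    [[0,0,0.008],0]
  ]
}}

```text
t: 15.48
tool_pos: [0.5165, 0.1456, 0.1068]
orientation: [0.086, -3.14, 0.001]
force: [1.2, -2.7, -1.8]
opening: 0.0225
```

Request:
{"op": "send_rows", "data": {
  "motion": [
    [[-0.0002,-0.0002,0.002],0],
    [[-0.0002,-0.0002,0.004],0],
    [[-0.0002,-0.0002,0.005],0],
    [[-0.0002,-0.0002,0.005],0]
  ]
}}

```text
t: 15.98
tool_pos: [0.5167, 0.1456, 0.1018]
orientation: [0.086, -3.14, 0.0]
force: [1.2, -2.8, -2.0]
opening: 0.0225
```

Request:
{"op": "send_rows", "data": {
  "motion": [
    [[0,0,0.002],0],
    [[0,0,0.004],0],
    [[0,0,0.005],0],
    [[0,0,0.005],0]
  ]
}}

```text
t: 16.48
tool_pos: [0.5168, 0.1457, 0.097]
orientation: [0.086, -3.14, 0.0]
force: [-0.2, -3.2, 0.4]
opening: 0.0227
```

Request:
{"op": "send_rows", "data": {
  "motion": [
    [[0,0,0.001],0],
    [[0,0,0.002],0],
    [[0,0,0.002],0]
  ]
}}

```text
t: 16.85
tool_pos: [0.5167, 0.1457, 0.0949]
orientation: [0.086, -3.14, 0.0]
force: [-0.4, -3.8, -0.9]
opening: 0.0224
```

Request:
{"op": "send_rows", "data": {
  "motion": [
    [[0,0,0.0005],0],
    [[0,0,0.001],0],
    [[0,0,0.001],0]
  ]
}}

```text
t: 17.23
tool_pos: [0.5168, 0.1458, 0.0941]
orientation: [0.086, -3.14, -0.0]
force: [0.3, -3.0, 0.1]
opening: 0.0226
```

```bash
python3 - <<'E'
from h import *
s,im=shot("w12");print(s['t'],s['tool_pos'],s['force'],s['opening'])
cv2.imwrite("pics/w12c.png",cv2.resize(im[180:330,250:380,::-1],None,fx=4,fy=4,interpolation=cv2.INTER_CUBIC))
E
```

```text
17.225 [0.5168386  0.14577653 0.09411901] [ 0.33196599 -3.0355307   0.1094398 ] 0.02263461686357589
```

View pics/w12c.png

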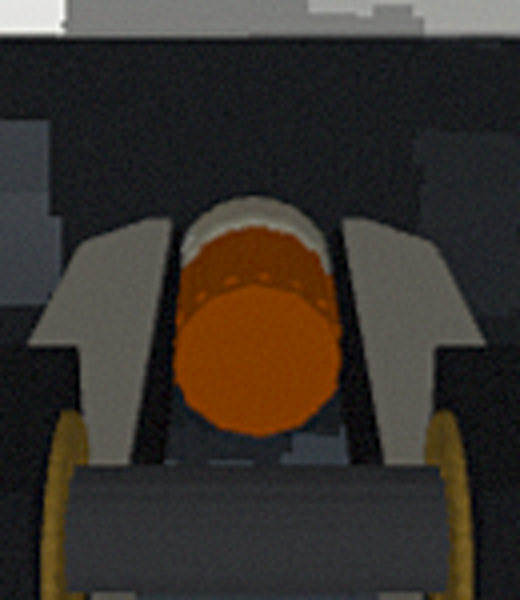

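Request:
{"op": "send_rows", "data": {
  "motion": [
    [[0,0,0.0005],0],
    [[0,0,0.001],0],
    [[0,0,0.001],0]
  ]
}}

```text
t: 17.65
tool_pos: [0.517, 0.1458, 0.0933]
orientation: [-0.086, 3.14, 0.0]
force: [-0.0, -3.4, 2.3]
opening: 0.0225
```

Request:
{"op": "send_rows", "data": {
  "motion": [
    [[0,0,0.0005],0],
    [[0,0,0.001],0],
    [[0,0,0.001],0]
  ]
}}

```text
t: 18.02
tool_pos: [0.5174, 0.1458, 0.0931]
orientation: [-0.086, 3.139, 0.0]
force: [-1.6, -4.7, 7.3]
opening: 0.0226
```

Request:
{"op": "send_rows", "data": {
  "motion": [
    [[0,0,0.0005],0],
    [[0,0,0.0005],0],
    [[0,0,0.0005],0]
  ]
}}

```text
t: 18.4
tool_pos: [0.5177, 0.1458, 0.0931]
orientation: [-0.086, 3.139, 0.0]
force: [-2.0, -4.6, 10.1]
opening: 0.0224
```

Request:
{"op": "send_rows", "data": {
  "motion": [
    [[0,0,0],0],
    [[0,0,0],0],
    [[0,0,0],0],
    [[0,0,0],0]
  ],
  "jaw": 0.05
}}

```text
t: 18.9
tool_pos: [0.5166, 0.1459, 0.0914]
orientation: [0.086, -3.14, -0.0]
force: [-0.4, 0.9, -0.1]
opening: 0.05
```

```bash
python3 - <<'E'
from h import *
s,im=shot("w13");print(s['t'],s['tool_pos'],s['force'],s['opening'])
cv2.imwrite("pics/w13c.png",cv2.resize(im[180:330,230:400,::-1],None,fx=4,fy=4,interpolation=cv2.INTER_CUBIC))
E
```

```text
18.9 [0.51661567 0.14591014 0.09137748] [-0.39758207  0.93285824 -0.14385452] 0.05004410707476472
```

View pics/w13c.png

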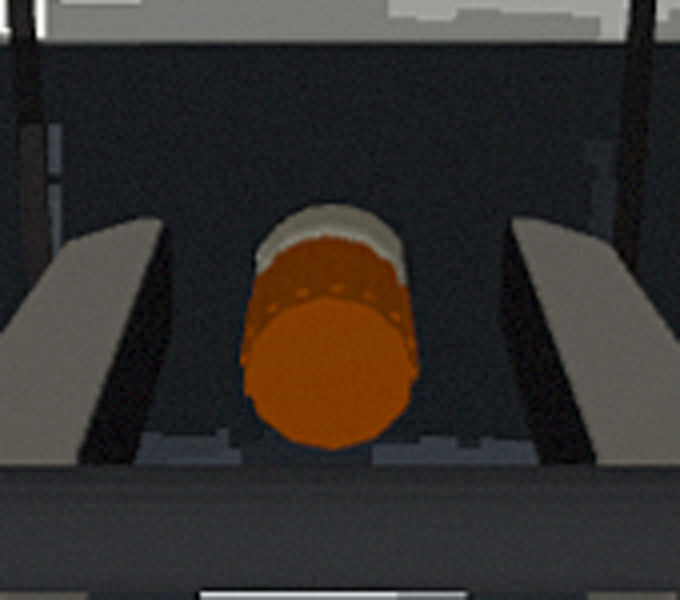

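Request:
{"op": "send_rows", "data": {
  "motion": [
    [[0,0,-0.02],0],
    [[0,0,-0.04],0],
    [[0,0,-0.04],0]
  ]
}}

```text
t: 19.32
tool_pos: [0.5182, 0.1461, 0.1334]
orientation: [-0.086, 3.137, 0.001]
force: [0.0, 0.1, 0.4]
opening: 0.0499
```

Request:
{"op": "send_rows", "data": {
  "motion": [
    [[0,0,0],0],
    [[0,0,0],0],
    [[0,0,0],0],
    [[0,0,0],0],
    [[0,0,0],0]
  ],
  "jaw": 0.0
}}

```text
t: 19.95
tool_pos: [0.5168, 0.1457, 0.1315]
orientation: [0.086, -3.14, 0.0]
force: [0.5, -0.4, -0.8]
opening: 0.0045
```

Request:
{"op": "send_rows", "data": {
  "motion": [
    [[0,0,0.008],0],
    [[0,0,0.013],0],
    [[0,0,0.016],0],
    [[0,0,0.017],0],
    [[0,0,0.017],0]
  ]
}}

```text
t: 20.58
tool_pos: [0.5169, 0.1458, 0.1147]
orientation: [-0.086, 3.14, -0.0]
force: [-0.0, -0.2, 0.0]
opening: 0.0007
```

Request:
{"op": "send_rows", "data": {
  "motion": [
    [[0,0,0.0005],0],
    [[0,0,0.001],0],
    [[0,0,0.001],0]
  ]
}}

```text
t: 20.95
tool_pos: [0.517, 0.1458, 0.1138]
orientation: [-0.086, 3.14, 0.0]
force: [1.3, 0.4, 0.4]
opening: 0.0005
```

Request:
{"op": "send_rows", "data": {
  "motion": [
    [[0,0,0.0005],0],
    [[0,0,0.001],0],
    [[0,0,0.001],0]
  ]
}}

```text
t: 21.32
tool_pos: [0.5175, 0.1458, 0.1138]
orientation: [-0.086, 3.139, 0.0]
force: [-2.3, -0.6, 6.9]
opening: 0.0004
```

Request:
{"op": "send_rows", "data": {
  "motion": [
    [[0,0,-0.03],0],
    [[0,0,-0.08],0],
    [[0,0,-0.125],0],
    [[-0.01,0,-0.15],0],
    [[-0.05,0,-0.15],0],
    [[-0.095,0,-0.15],0],
    [[-0.13,0,-0.15],0],
    [[-0.14,0,-0.15],0],
    [[-0.14,0,-0.15],0],
    [[-0.14,0,-0.15],0]
  ]
}}

```text
t: 22.58
tool_pos: [0.6558, 0.1535, 0.2629]
orientation: [0.086, -3.14, -0.0]
force: [0.3, -0.0, -0.3]
opening: 0.0006
```

```bash
python3 - <<'E'
from h import *
s,im=shot("w14");print(s['t'],s['tool_pos'],s['force'],s['opening'],yaw(s))
im2=eyes.read_camera("scene")[:,:,::-1]; c=cv2.resize(im2[80:260,290:440],(400,480),interpolation=cv2.INTER_CUBIC)
w=cv2.resize(im[100:340,215:415,::-1],(400,480)); cv2.imwrite("pics/w14a.png",np.hstack([c,w]))
E
```

```text
22.575 [0.65582467 0.15354279 0.26289656] [ 3.23148407e-01 -1.81781205e-04 -2.73330428e-01] 0.0006112050189379273 3.1555981139337375
```

View pics/w14a.png

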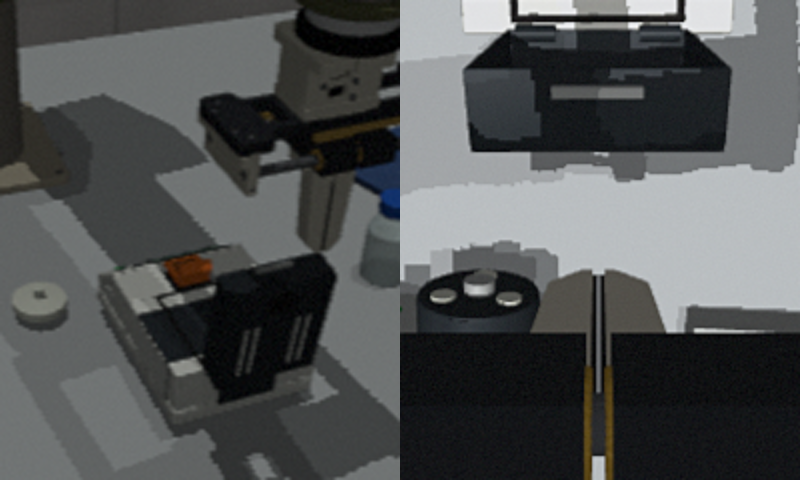

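```bash
python3 - <<'E'
from h import *
s=np.load("pics/w14.npz");K,T=cam("wrist",s)
print(atz(K,T,(314,100+151/2),.198), atz(K,T,(314,100+92/2),.208))
K,T=cam("top")
for z in(.02,.05,.1): print(z,atz(K,T,(293,134),z))
E
```

```text
[0.62184592 0.15224405 0.198     ] [0.5981731  0.15095195 0.208     ]
0.02 [0.77513078 0.07992661 0.02      ]
0.05 [0.76580108 0.07826519 0.05      ]
0.1 [0.75025158 0.07549616 0.1       ]
```

```bash
python3 -c "
from math import *
for i in range(0,18):
    t=1.7-.1*i; print('%.2f dx %.1f dz %.1f'%(t,655.8-(574.5-98*cos(t)+41.5*sin(t)),262.9-(87.7+98*sin(t)+33.5*cos(t))))"
```

```text
1.70 dx 27.5 dz 82.3
1.60 dx 37.0 dz 78.2
1.50 dx 46.8 dz 75.1
1.40 dx 57.1 dz 72.9
1.30 dx 67.5 dz 71.8
1.20 dx 78.1 dz 71.7
1.10 dx 88.8 dz 72.7
1.00 dx 99.3 dz 74.6
0.90 dx 109.7 dz 77.6
0.80 dx 119.8 dz 81.6
0.70 dx 129.5 dz 86.4
0.60 dx 138.8 dz 92.2
0.50 dx 147.4 dz 98.8
0.40 dx 155.4 dz 106.2
0.30 dx 162.7 dz 114.2
0.20 dx 169.1 dz 122.9
0.10 dx 174.7 dz 132.1
-0.00 dx 179.3 dz 141.7
```

Request:
{"op": "send_rows", "data": {
  "motion": [
    [[0,0,0.03],0],
    [[0,0,0.065],0],
    [[0.004,0,0.081],0],
    [[0.01,0,0.082],0],
    [[0.016,0,0.082],0],
    [[0.02,0,0.082],0],
    [[0.02,0,0.082],0]
  ]
}}

```text
t: 23.55
tool_pos: [0.637, 0.1524, 0.182]
orientation: [-0.086, 3.138, 0.0]
force: [-0.1, -0.4, -0.1]
opening: 0.0003
```

Request:
{"op": "send_rows", "data": {
  "motion": [
    [[0.003,0,0],0],
    [[0.006,0,0],0],
    [[0.009,0,-0.001],0],
    [[0.012,0,-0.002],0],
    [[0.015,0,-0.003],0],
    [[0.018,0,-0.004],0]
  ]
}}

```text
t: 24.3
tool_pos: [0.6185, 0.1513, 0.1847]
orientation: [-0.086, 3.14, 0.0]
force: [2.3, -0.4, 1.7]
opening: 0.0001
```

```bash
python3 - <<'E'
from h import *
s,im=shot("w15");print(s['t'],s['tool_pos'],s['force'],s['opening'],yaw(s))
im2=eyes.read_camera("scene")[:,:,::-1]; c=cv2.resize(im2[80:260,290:440],(400,480),interpolation=cv2.INTER_CUBIC)
w=cv2.resize(im[100:340,215:415,::-1],(400,480)); cv2.imwrite("pics/w15a.png",np.hstack([c,w]))
E
```

```text
24.3 [0.6185237  0.15133871 0.1847487 ] [ 2.28996172 -0.43147694  1.65447342] 0.00012991587082755328 3.141891214542074
```

View pics/w15a.png

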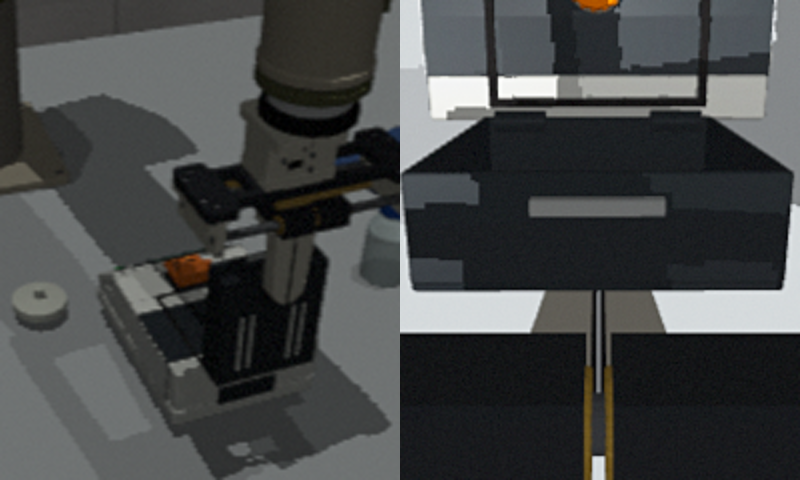

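Request:
{"op": "send_rows", "data": {
  "motion": [
    [[0.004,0,-0.0015],0],
    [[0.009,0,-0.003],0],
    [[0.014,0,-0.004],0],
    [[0.019,0,-0.005],0],
    [[0.024,0,-0.0057],0],
    [[0.0295,0,-0.006],0],
    [[0.035,0,-0.0063],0],
    [[0.04,0,-0.0063],0],
    [[0.0455,0,-0.006],0],
    [[0.051,0,-0.0053],0],
    [[0.056,0,-0.0045],0],
    [[0.061,0,-0.0034],0]
  ]
}}

```text
t: 25.9
tool_pos: [0.5575, 0.148, 0.188]
orientation: [-0.086, 3.14, 0.0]
force: [2.5, 0.2, -0.5]
opening: 0.0006
```

Request:
{"op": "send_rows", "data": {
  "motion": [
    [[0.005,0,0.0014],0],
    [[0.0104,0,0.003],0],
    [[0.0155,0,0.005],0],
    [[0.0205,0,0.007],0],
    [[0.0254,0,0.0093],0],
    [[0.0302,0,0.0118],0],
    [[0.035,0,0.0146],0],
    [[0.0395,0,0.0176],0],
    [[0.0439,0,0.0208],0],
    [[0.0481,0,0.0242],0],
    [[0.0522,0,0.0278],0],
    [[0.0561,0,0.0316],0]
  ]
}}

```text
t: 27.4
tool_pos: [0.5015, 0.1449, 0.1562]
orientation: [-0.086, 3.14, 0.0]
force: [2.8, 0.3, -0.0]
opening: 0.0006
```

```bash
python3 - <<'E'
from h import *
s,im=shot("w16");print(s['t'],s['tool_pos'],s['force'],s['opening'],yaw(s))
im2=eyes.read_camera("scene")[:,:,::-1]; c=cv2.resize(im2[80:260,290:440],(400,480),interpolation=cv2.INTER_CUBIC)
w=cv2.resize(im[100:340,215:415,::-1],(400,480)); cv2.imwrite("pics/w16a.png",np.hstack([c,w]))
E
```

```text
27.4 [0.50152465 0.14493978 0.15623418] [ 2.77331859  0.33376328 -0.03392745] 0.0006416738425222084 3.1396369258112893
```

View pics/w16a.png

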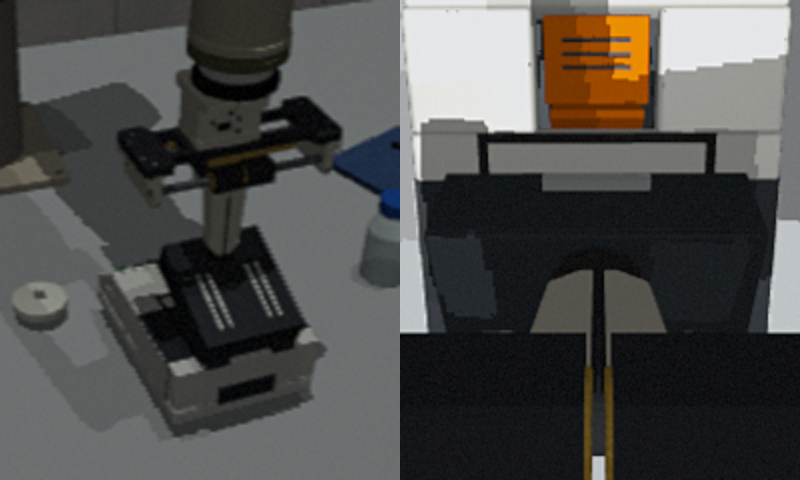

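Request:
{"op": "send_rows", "data": {
  "motion": [
    [[0.0037,0,0.004],0],
    [[0.0073,0,0.008],0],
    [[0.0106,0,0.0122],0],
    [[0.0137,0,0.0167],0],
    [[0.0162,0,0.0205],0],
    [[0.0182,0,0.024],0],
    [[0.0182,0,0.024],0]
  ]
}}

```text
t: 28.38
tool_pos: [0.4832, 0.1439, 0.1321]
orientation: [0.086, -3.14, 0.0]
force: [0.2, 0.5, 1.8]
opening: 0.0004
```

Request:
{"op": "send_rows", "data": {
  "motion": [
    [[0,0,0.001],0],
    [[0,0,0.002],0],
    [[0,0,0.002],0]
  ]
}}

```text
t: 28.75
tool_pos: [0.4834, 0.1439, 0.1303]
orientation: [0.086, -3.14, 0.0]
force: [-1.5, 0.1, 2.5]
opening: 0.0004
```

Request:
{"op": "send_rows", "data": {
  "motion": [
    [[0.0005,0,0.001],0],
    [[0.001,0,0.002],0],
    [[0.0015,0,0.003],0],
    [[0.0015,0,0.003],0]
  ]
}}

```text
t: 29.25
tool_pos: [0.4823, 0.1439, 0.1276]
orientation: [-0.086, 3.14, 0.0]
force: [-0.6, -0.1, 2.7]
opening: 0.0005
```

Request:
{"op": "send_rows", "data": {
  "motion": [
    [[0.0003,0,0.001],0],
    [[0.0003,0,0.001],0]
  ]
}}

```text
t: 29.5
tool_pos: [0.482, 0.1439, 0.1268]
orientation: [-0.086, 3.14, 0.0]
force: [0.0, -0.5, 4.2]
opening: 0.0007
```

Request:
{"op": "send_rows", "data": {
  "motion": [
    [[0.0003,0,0.001],0],
    [[0.0003,0,0.001],0]
  ]
}}

```text
t: 29.75
tool_pos: [0.4817, 0.1438, 0.1259]
orientation: [-0.086, 3.14, 0.0]
force: [-1.6, -0.8, 4.8]
opening: 0.0008
```

Meeting the latch tooth; continuing in small steps.

Request:
{"op": "send_rows", "data": {
  "motion": [
    [[0.0001,0,0.0007],0],
    [[0.0001,0,0.001],0]
  ]
}}

```text
t: 30.0
tool_pos: [0.4815, 0.1438, 0.1245]
orientation: [-0.086, 3.14, 0.0]
force: [-0.9, -0.2, 5.0]
opening: 0.0006
```

Request:
{"op": "send_rows", "data": {
  "motion": [
    [[0.0001,0,0.0007],0],
    [[0.0001,0,0.001],0]
  ]
}}

```text
t: 30.25
tool_pos: [0.4811, 0.1438, 0.1233]
orientation: [0.086, -3.14, 0.0]
force: [-1.3, -0.2, 4.0]
opening: 0.0007
```

Request:
{"op": "send_rows", "data": {
  "motion": [
    [[0.0001,0,0.0007],0],
    [[0.0001,0,0.001],0]
  ]
}}

```text
t: 30.5
tool_pos: [0.4808, 0.1438, 0.1222]
orientation: [0.086, -3.139, 0.0]
force: [-4.6, -0.1, 5.6]
opening: 0.0003
```

Request:
{"op": "send_rows", "data": {
  "motion": [
    [[0,0,0.0007],0],
    [[0,0,0.001],0]
  ]
}}

```text
t: 30.75
tool_pos: [0.4809, 0.1438, 0.1213]
orientation: [0.086, -3.14, 0.0]
force: [-2.5, 0.1, 5.0]
opening: 0.0002
```

Request:
{"op": "send_rows", "data": {
  "motion": [
    [[0,0,0.0005],0],
    [[0,0,0.001],0]
  ]
}}

```text
t: 31.0
tool_pos: [0.4809, 0.1438, 0.1211]
orientation: [0.086, -3.14, 0.0]
force: [-8.3, -1.2, 14.4]
opening: 0.0004
```

```bash
python3 - <<'E'
from h import *
s,im=shot("w17");print(s['t'],s['tool_pos'],s['force'])
im2=eyes.read_camera("scene")[:,:,::-1]; c=cv2.resize(im2[80:260,290:440],(400,480),interpolation=cv2.INTER_CUBIC)
w=cv2.resize(im[100:340,215:415,::-1],(400,480)); cv2.imwrite("pics/w17a.png",np.hstack([c,w]))
print(monitor.read_state()['force'])
E
```

```text
31.0 [0.48093372 0.14380522 0.1211146 ] [-8.26113792 -1.19260008 14.40190774]
[-7.57496793 -0.50793515 12.41359538]
```

View pics/w17a.png

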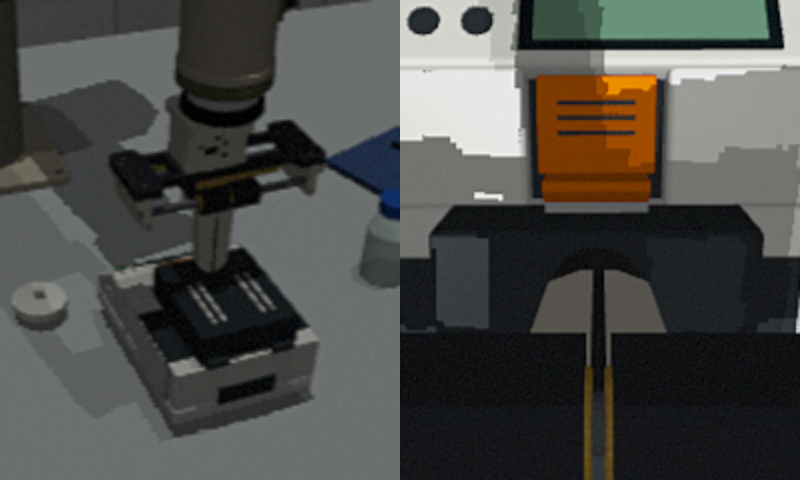

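Request:
{"op": "send_rows", "data": {
  "motion": [
    [[0.0003,0,0.0003],0],
    [[0.0005,0,0.0004],0],
    [[0.0005,0,0.0004],0]
  ]
}}

```text
t: 31.48
tool_pos: [0.4809, 0.1438, 0.1211]
orientation: [-0.086, 3.14, -0.0]
force: [-7.1, -0.4, 13.3]
opening: 0.0002
```

Request:
{"op": "send_rows", "data": {
  "motion": [
    [[0.0003,0,0.0005],0],
    [[0.0003,0,0.0005],0],
    [[0.0003,0,0.0005],0]
  ]
}}

```text
t: 31.85
tool_pos: [0.4809, 0.1438, 0.121]
orientation: [-0.086, 3.139, 0.0]
force: [-6.2, -1.3, 15.0]
opening: 0.0003
```

Request:
{"op": "send_rows", "data": {
  "motion": [
    [[0,0,-0.0015],0],
    [[0,0,-0.0025],0],
    [[0,0,-0.003],0],
    [[0,0,-0.003],0]
  ]
}}

```text
t: 32.35
tool_pos: [0.4803, 0.1437, 0.1223]
orientation: [0.086, -3.14, 0.0]
force: [-0.2, -1.4, 0.2]
opening: 0.0004
```

Request:
{"op": "send_rows", "data": {
  "motion": [
    [[0,0,-0.01],0],
    [[0,0,-0.04],0],
    [[0.02,0,-0.08],0],
    [[0.05,0,-0.12],0],
    [[0.06,0,-0.13],0],
    [[0.06,0,-0.13],0],
    [[0.06,0,-0.13],0],
    [[0.06,0,-0.13],0]
  ]
}}

```text
t: 33.35
tool_pos: [0.4202, 0.1403, 0.2509]
orientation: [0.086, -3.138, 0.001]
force: [0.1, 0.0, 0.4]
opening: 0.0008
```

```bash
python3 - <<'E'
from h import *
s,im=shot("w18");print(s['t'],s['tool_pos'],s['force'],s['dq'])
im2=eyes.read_camera("scene")[:,:,::-1]; c=cv2.resize(im2[150:250,310:420],(440,400),interpolation=cv2.INTER_CUBIC)
w=cv2.resize(im[100:300,225:405,::-1],(360,400)); cv2.imwrite("pics/w18a.png",np.hstack([c,w]))
cv2.imwrite("pics/s18.png",im2)
E
```

```text
33.35 [0.42019101 0.14028863 0.25087837] [0.1163941  0.04663439 0.39248087] [-0.00081455 -0.00138759 -0.00478972 -0.00046274  0.00352165 -0.00102631]
```

View pics/w18a.png

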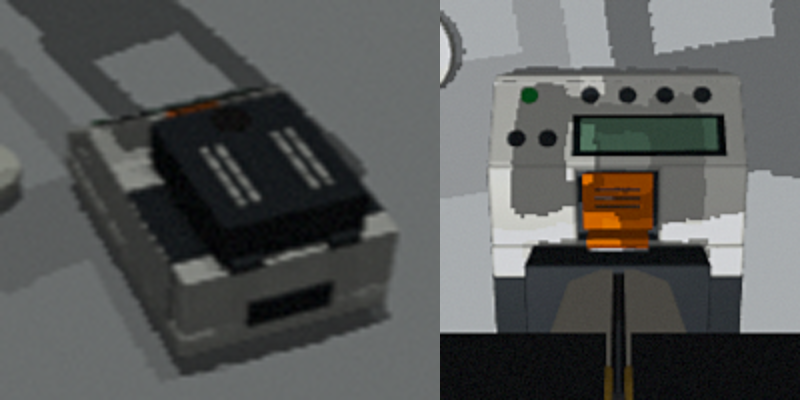

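View pics/s18.png

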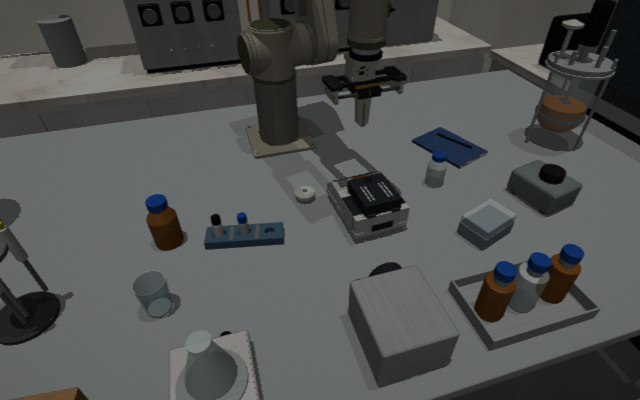

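```bash
python3 -c "
from plant import monitor,ticket
print(monitor.read_state()['force'],ticket.close_job())"
```

```text
the job is handed in; nothing more can be done
[ 0.53835748 -0.22630245  0.04957025] None
```

The turbidity meter check is done and handed in at about 33 s of the 72 s allowed. The orange-capped vial is home in the chamber and the lid is latched over it. The hand-in gave no verdict.

- **Lid open:** I pressed the thumb button and the camera showed the lid fully open. The highest reading there was about 14 N. My first press, slightly too far back, gave about 9 N without freeing the lid.
- **Vial:** I lowered it into the well and pushed until it stopped solidly, at about 10 N. After letting go, a light press on the cap stopped solidly about 30 mm above the deck, the height of a vial fully home.
- **Lid shut:** I pushed it down at the thumb pad, with the highest reading about 17 N. The lid did not follow the fingers up, and the pictures a second later show it shut, the tooth over its lip and the button apparently back up.
- **Everything else:** The final scene picture shows the other items apparently where they began, and the arm is clear.

Two measurements disagreed slightly. The top and wrist cameras differed by 3 to 5 mm on the meter's position. My wrist-camera estimates of the well's centre also differed by about 2 mm front to back. I used the wrist view and found the hole by feel. I had no direct reading of the lid or button angle, so "latched" rests on touch and pictures.

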